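Put the bathroom shelf back in order after cleaning

ROBOT

A 6-joint arm with a two-finger parallel gripper is mounted at the origin on the work surface. World frame = base frame: x ahead of the robot, y to its left, z up, the work surface at z = 0. Lengths are in m, angles in rad, forces in N, time in s.
With the tool pointing down it reaches from about 0.375 to 0.9 m from the base axis. Payload 3.1 kg.
Tool frame: the origin (TCP) lies between the finger pads; the fingertips stand 25 mm ahead of it and the grasp point (between the pads) lies 6 mm ahead of it; y points along the fingers, x is the direction in which the jaws open and shut, and the axes are right-handed (so a half turn about y gives the same grasp; the last joint's range is limited). The gripper opens to 87 mm and grips with 3 to 60 N. Pads are 19 mm wide; open, the fingers measure 117 mm over their backs; the gripper's body (75 mm by 190 mm) begins 51 mm behind the grasp point.
Start: joints at [1.151, 0.527, 1.433, -0, 1.181, -0.178], TCP at [0.15, 0.607, 0.248] pointing down, gripper open.
Joint ranges: [-3.08, 3.08], [-0.75, 2.2], [0.22, 2.44], [-1.43, 4.57], [0, 2.65], [-2.85, 2.85]. Speed limits (rad/s): [2.79, 2.79, 3.14, 3.14, 3.14, 3.14].

INTERFACE

Orientations are given as a unit quaternion [x, y, z, w].
In Python, from rig import robot gives the robot as it stands.
- The arm moves only by the tool carry_out, never from a script. Its argument "moves" is a list of rows, each a list of 7 numbers: the opening, from 0 (shut) to 1 (fully open), then the shift along the tool's x, y, z in cm, then the turn, a rotation vector about the tool's x, y, z in rad. In form: [[grip, x, y, z, rx, ry, rz], ...]. A call has 1 to 20 rows; each row is the pose to reach, as a shift and turn from the pose commanded when the call began, along the tool's axes at that moment; what a row does not reach only later rows make up. A row lasts 1/10 s, in which the tool goes at most 50 mm and 8.59 degrees, less where a joint would pass 70% of its speed; a pose out of reach is approached as far as the arm can. A call with a gripper value outside its range is refused whole. The fingers move at their own pace and stop on an object; "force" is the grip in N (left out, the last holds). Time passes only in rows, so rows that repeat a pose let the fingers close. It gives the time, the measured TCP pose, the force and the opening at its end, in the units of the state.
- robot.get_obs(): the state, without advancing time (a new reading comes with each control period).
- robot.camera(name): name is "side" or "top" or "wrist"; returns the picture (420x560x3 uint8, red, green, blue); there is no depth.
- robot.camera_params(name): a dict with "fx", "fy", "cx", "cy" (pixels), "extrinsics" (4x4, takes a point from camera to world coordinates); the wrist camera has in their place "mount" (4x4, takes a point from camera to tool coordinates, whose origin is the TCP and whose axes are the tool frame's). Camera axes: x right, y down, z forward; pixel columns grow to the right and rows downward; lengths in m; the calibration is good to about 2 mm. A picture is of the moment at which its call begins: read the wrist's pose just before it. camera_params takes no time and is no camera call.
- robot.hand_in(): hands the job in, once; it reports no verdict.
The state is a dict: "time": time; "q": joint angles; "joint_velocities": joint speeds; "joint_torque": joint torques, N m; "position": TCP position; "tool_rot": TCP orientation; "ft_force": force on the tool from outside, world axes, zero at the start; "moment": the same for the moment, N m; "grip_width": finger opening in m.
Only numpy, scipy, OpenCV 4.12 (cv2) and the standard library are available. Lean on these libraries where they do the work, as an engineer would, in place of code of your own. Each camera call takes 0.05 s, during which the arm holds its last target.

TASK

Put the washed things on this bathroom shelf back where they belong: clip the white drain insert down into the teak soap holder until both its end tabs have caught, then lay the soap flat on it, lengthways and about centred. The two nail things, the steel file and the clippers, go flat on the floor of the shallow teak tray, beside one another, and the comb goes flat in the rattan basket. Leave the pump dispenser and the cup standing where they are.

Things in the scene. Friction and masses are not known exactly. Their poses are not given: they have to be found in the camera images.
- soap_holder: Teak soap holder, fixed, 150 x 70 x 58 mm (x length, y width; origin: centre of underside). Base board, an end board at each end of x, two low ribs whose tops, at 16 mm, carry the drain insert; long sides open. At each end a sloping board leads in from x = 62 mm (55 mm high) to x = 50 mm (30 mm high); below it is a notch where the insert's tab catches.
- teak_tray: Shallow open teak tray, fixed, 202 x 112 mm outside, 14 mm high, walls and floor 6 mm, so 190 x 100 mm inside and 8 mm deep; x its length, y its width, origin at the centre of its underside.
- rattan_basket: Low open woven rattan basket with a dark rim, fixed, 190 x 150 mm outside, 28 mm high at the rim, walls and floor 6 mm, so 178 x 138 mm inside; x its length, y its width, origin at the centre of its underside.
- insert_center (a point): Centre of the loose white slotted drain insert, 96 x 48 x 11 mm (x length, y width, z up), 35 g. At each end of x a sprung tab reaches 6 mm farther. Set into the holder, lengths parallel, it rests by its tabs on the slopes, about 19 mm too high; pushed down at its middle (5 to 12 N) it snaps under them onto the ribs: this point then 21.5 mm, its top 27 mm above the holder's underside.
- soap_center (a point): Centre of the cream bar of soap, loose, 74 x 46 x 28 mm (x its length, y its width, z up), about 110 g. Lying on the insert that is home, this point is 41 mm above the holder's underside.
- file_grip (a point): Steel nail file, loose, lying flat, 130 mm long (x length, y width, z up): handle 72 mm long, 14 wide, 8 thick, and a narrower thin blade towards +x. This point is on the handle near the balance point, half-way up: handle end 45 mm behind it (-x), handle front 27 mm ahead, blade tip 85 mm ahead.
- clippers_center (a point): Centre of the small steel nail clippers, loose, 58 x 13 x 12 mm (x its length, y its width, z up), about 40 g.
- comb_center (a point): Centre of the dark wooden comb with a row of beads along its spine, loose, lying flat, 130 x 42 x 8 mm (beads to 11 mm); x its length, y across from the teeth's tips (-y) to the spine (+y), z up; about 45 g.
- pump_dispenser: White plastic pump dispenser with a lever top, empty, standing loose, 64 mm in diameter, 170 mm high, its spout reaching 53 mm from the axis; origin at the centre of its underside. Leave it alone.
- blue_cup: Blue plastic cup, empty, standing loose, 76 mm in diameter at the rim, 95 mm high; origin at the centre of its underside. Leave it alone.

How it is judged:
On the way, in this order (a step that is already met when the one before it is completed fails the run):
1. the drain insert is clipped home in the soap holder (x of insert_center in the frame of soap_holder between -0.004 and 0.004 m and y of insert_center in the frame of soap_holder between -0.01 and 0.01 m and z of insert_center in the frame of soap_holder below 0.0255 m and angle between insert_center's own z axis and vertical below 0.06 rad), for 0.2 s.
2. the soap lies on the clipped-in insert (all of step 1 and x of soap_center in the frame of soap_holder between -0.015 and 0.015 m and y of soap_center in the frame of soap_holder between -0.012 and 0.012 m and z of soap_center in the frame of soap_holder between 0.036 and 0.046 m and angle between soap_center's own z axis and vertical below 0.12 rad and angle between the x axis of soap_center and the x axis of soap_holder, either way round below 0.35 rad), for 0.2 s.
At the end, for the whole second after the job is handed in: Insert clipped home: level, under 4 mm above its seat. Soap flat on it, lengthways within 20 degrees, within 15 mm (along) and 12 mm (across) of the holder's centre. File and clippers flat on the floor of the tray, comb flat on the floor of the basket (file 3, others 5 degrees). All at rest (all of step 2 and x of file_grip in the frame of teak_tray between -0.095 and 0.095 m and y of file_grip in the frame of teak_tray between -0.05 and 0.05 m and z of file_grip in the frame of teak_tray below 0.0165 m and angle between file_grip's own z axis and vertical below 0.06 rad and x of clippers_center in the frame of teak_tray between -0.095 and 0.095 m and y of clippers_center in the frame of teak_tray between -0.05 and 0.05 m and z of clippers_center in the frame of teak_tray below 0.0175 m and angle between clippers_center's own z axis and vertical below 0.1 rad and x of comb_center in the frame of rattan_basket between -0.089 and 0.089 m and y of comb_center in the frame of rattan_basket between -0.069 and 0.069 m and z of comb_center in the frame of rattan_basket below 0.0165 m and angle between comb_center's own z axis and vertical below 0.08 rad and linear speed of each of drain_insert, soap_bar, nail_file, nail_clippers, bead_comb below 0.02 m/s); the robot touches nothing.
It fails at once if the pump dispenser is pushed more than 20 mm or tipped (distance of pump_dispenser from where it was at the start of the episode above 0.02 m or angle between pump_dispenser's own z axis and vertical above 0.3 rad).
It fails at once if the cup is pushed more than 20 mm or tipped (distance of blue_cup from where it was at the start of the episode above 0.02 m or angle between blue_cup's own z axis and vertical above 0.3 rad).
It also fails if it takes over 128 s, if anything falls off the work surface, if the arm or the gripper's body presses on something with over 40 N, if the wrist force passes 120 N, or if a joint passes its speed limit or range.

## Working session

There is one attempt and no reset: what is moved stays moved. The work goes in short steps, Python scripts to look and compute and a tool call to move; the robot and the scene stay as the last step left them, time stands still between calls to the robot, and variables do not carry over. Pictures are saved under pics/ and viewed, and the job is handed in when it is done.

Besides the shell and the picture viewer there is one more tool, called after "Request:" by a JSON object that holds its "api" and its "payload". carry_out: Moves the arm, as the interface text tells. Its arguments: {"type":"object","properties":{"moves":{"type":"array"},"force":{"type":"number"}},"required":["moves"]}

```bash
ls; mkdir -p pics
python3 - <<'E'
from rig import robot
import cv2, numpy as np
np.set_printoptions(precision=4,suppress=True)
o=robot.get_obs(); print(o)
for n in ["side","top","wrist"]:
    p=robot.camera_params(n); print(n,p)
    im=robot.camera(n); cv2.imwrite(f"pics/{n}0.png",im[:,:,::-1])
print(robot.get_obs()['time'])
E
```

```text
pics
{'time': 0.0, 'q': array([ 1.1505,  0.5284,  1.4339,  0.    ,  1.1814, -0.1785]), 'joint_velocities': array([-0.0002, -0.0001,  0.0008, -0.0004, -0.0023,  0.0012]), 'joint_torque': array([  0.001 , -44.0043, -17.6594,   0.0635,   0.0581,  -0.0002]), 'position': array([0.1494, 0.6062, 0.2466]), 'tool_rot': array([ 0.557 ,  0.4354, -0.4367, -0.5563]), 'ft_force': array([ 1.0825, -0.2259,  0.2378]), 'moment': array([-0.0042,  0.0337,  0.0271]), 'grip_width': 0.0871904849543876}
side {'fx': 517.2248139464657, 'fy': 517.2248139464657, 'cx': 280.0300596696672, 'cy': 203.0349636892764, 'extrinsics': array([[ 0.9977, -0.0343,  0.0589,  0.4777],
       [-0.0659, -0.7056,  0.7055, -0.9293],
       [ 0.0173, -0.7078, -0.7062,  0.9778],
       [ 0.    ,  0.    ,  0.    ,  1.    ]])}
top {'fx': 400.3507959485741, 'fy': 400.3507959485741, 'cx': 279.15916432979685, 'cy': 209.39044740705407, 'extrinsics': array([[ 0.0066, -0.9965,  0.0837,  0.43  ],
       [-1.    , -0.0068, -0.0019, -0.0181],
       [ 0.0025, -0.0837, -0.9965,  1.2009],
       [ 0.    ,  0.    ,  0.    ,  1.    ]])}
wrist {'fx': 377.8575483053158, 'fy': 377.8575483053158, 'cx': 280.2596487085841, 'cy': 203.77969998071757, 'mount': array([[ 1.    ,  0.0026, -0.0008, -0.0002],
       [ 0.0015, -0.2895,  0.9572, -0.1367],
       [ 0.0022, -0.9572, -0.2895,  0.079 ],
       [ 0.    ,  0.    ,  0.    ,  1.    ]])}
0.15
```

View pics/top0.png

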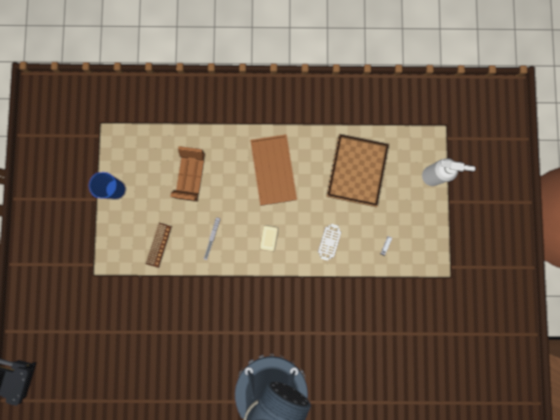

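View pics/side0.png

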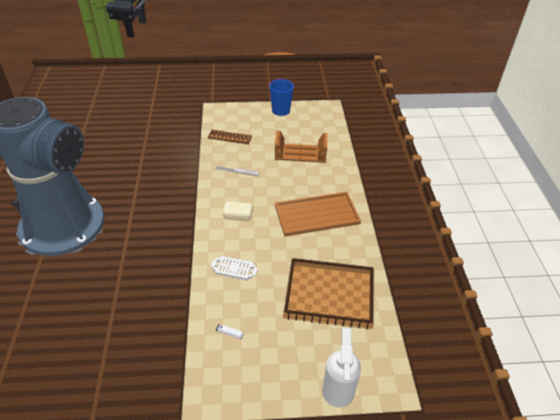

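View pics/wrist0.png

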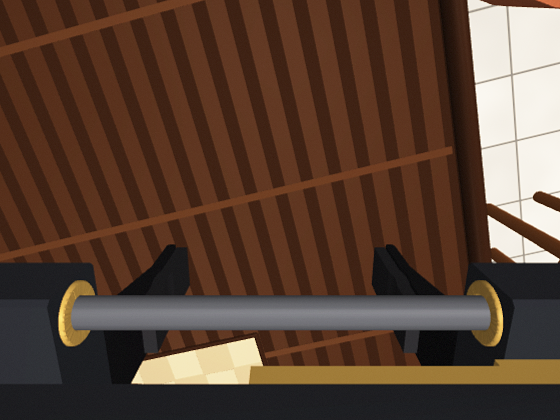

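Run:
```python
import cv2
t=cv2.imread("pics/top0.png"); s=cv2.imread("pics/side0.png")
def c(im,x0,y0,w,h,k,n):
    cv2.imwrite(f"pics/{n}.png",cv2.resize(im[y0:y0+h,x0:x0+w],None,fx=k,fy=k,interpolation=cv2.INTER_CUBIC))
c(t,85,125,160,150,5,'t1'); c(t,240,120,155,150,5,'t2'); 
c(s,195,75,160,150,5,'s1'); c(s,195,185,200,160,4,'s2')
c(t,300,120,160,150,5,'t3'); c(s,190,240,200,150,4,'s3')
```

```text
(no output)
```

View pics/t1.png

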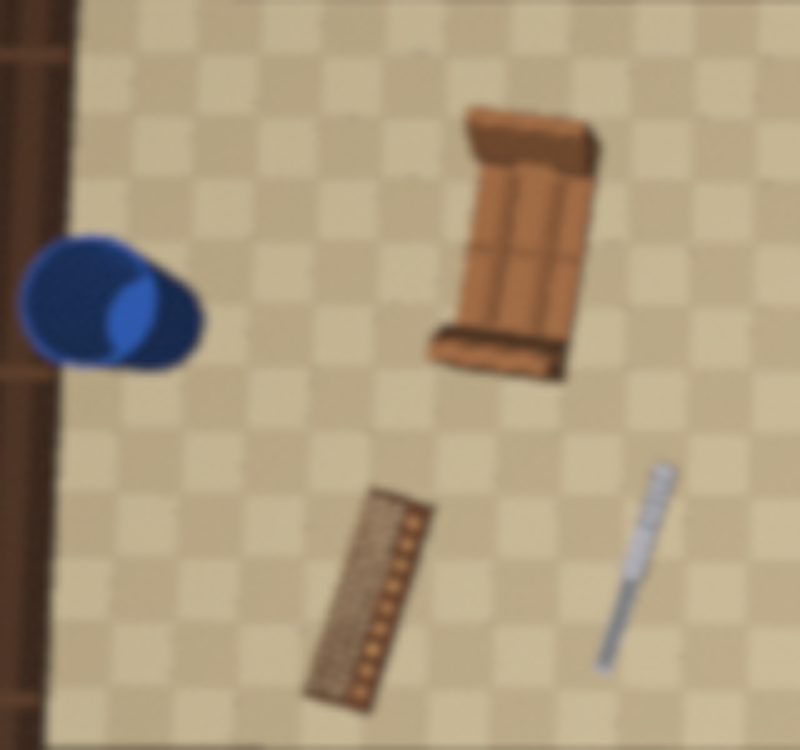

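View pics/t2.png

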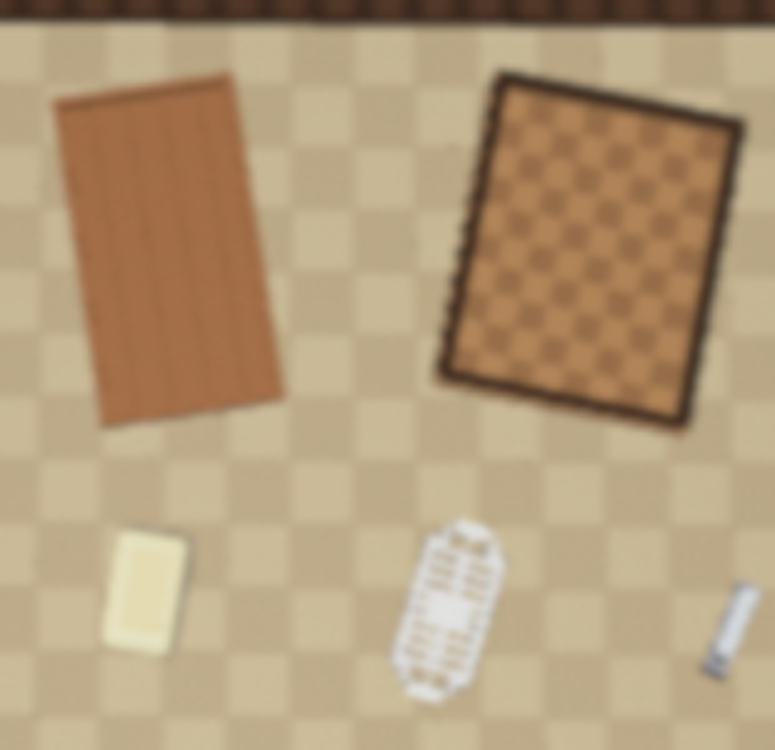

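View pics/t3.png

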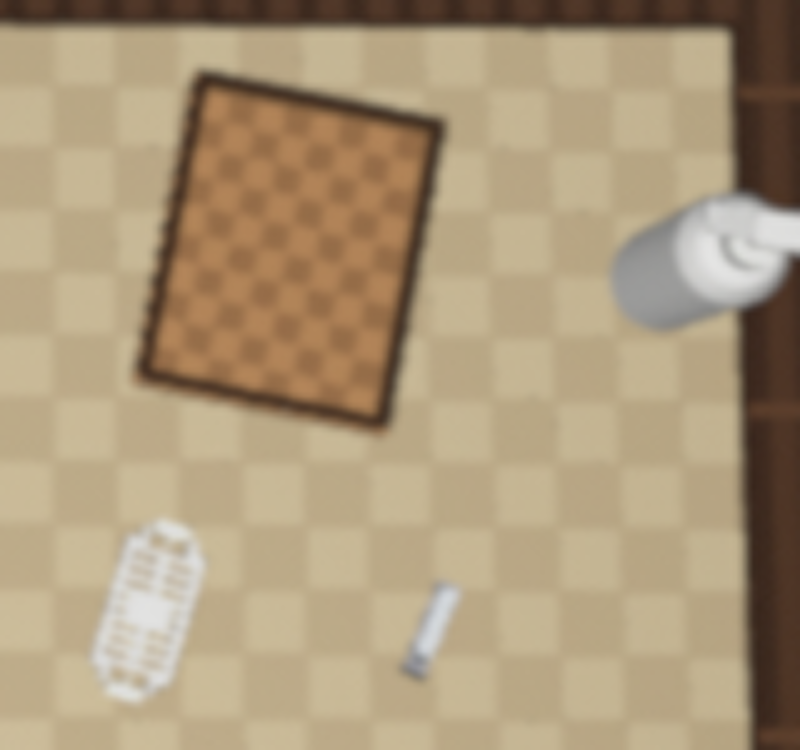

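View pics/s1.png

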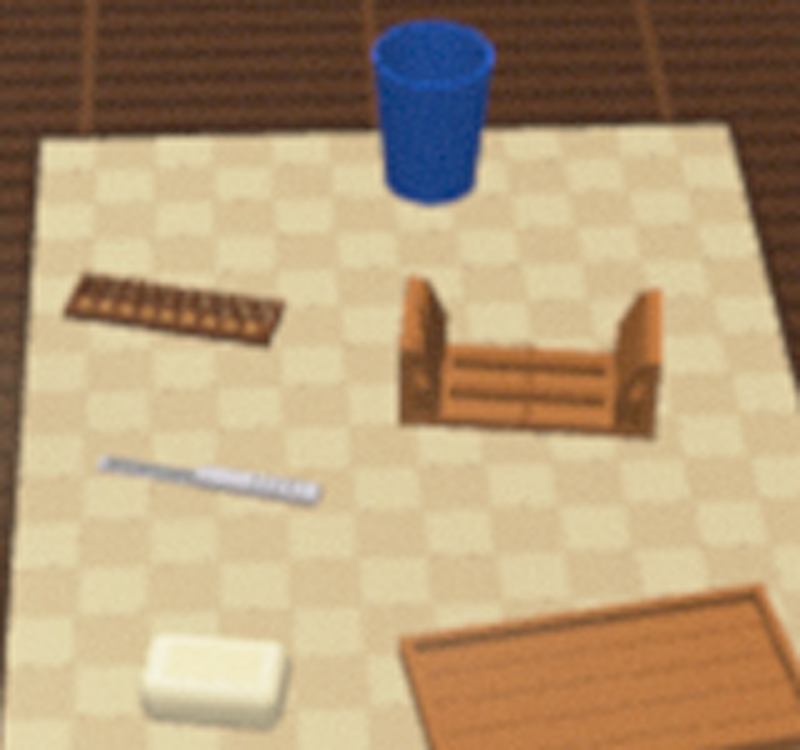

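View pics/s2.png

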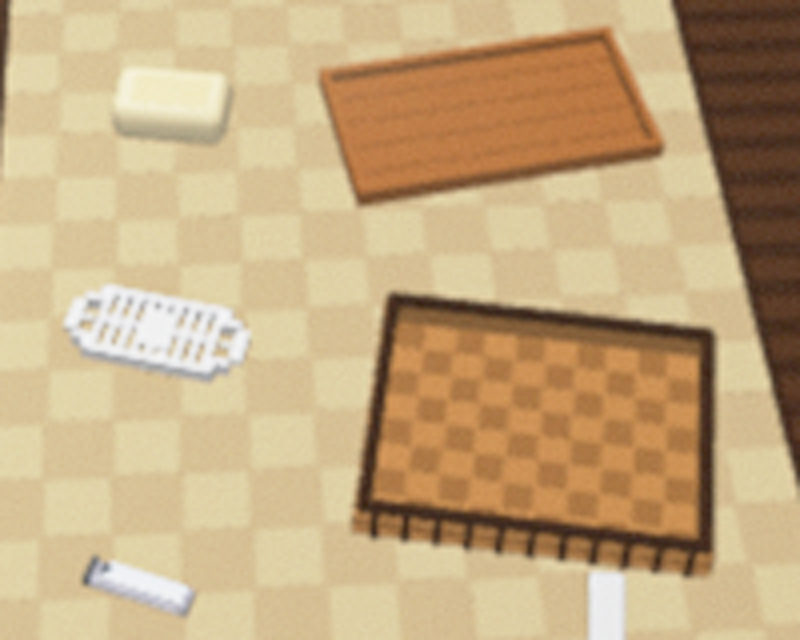

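View pics/s3.png

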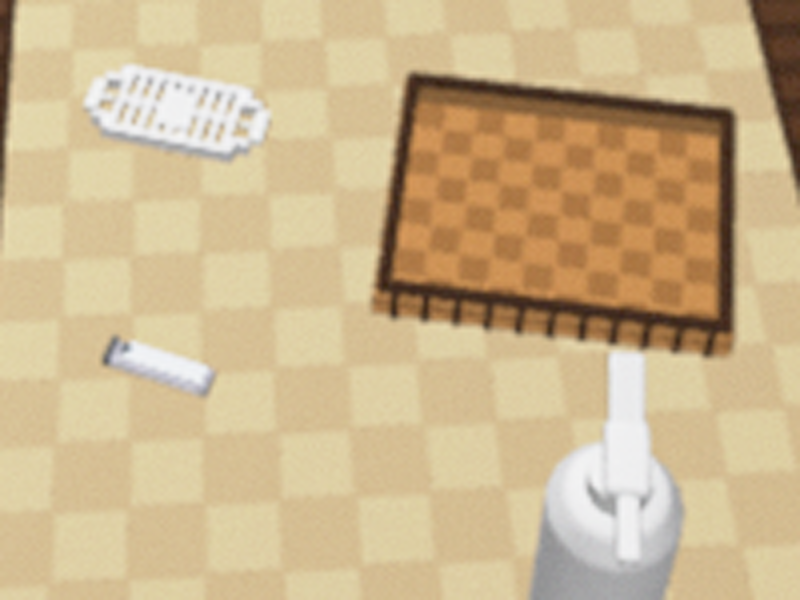

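```bash
cat > h.py <<'E'
from rig import robot
import numpy as np, cv2
from scipy.spatial.transform import Rotation as R
np.set_printoptions(precision=4,suppress=True)
def K(p): return np.array([[p['fx'],0,p['cx']],[0,p['fy'],p['cy']],[0,0,1]])
def E(name,obs=None):
    p=robot.camera_params(name)
    if name!='wrist': return K(p),p['extrinsics']
    T=np.eye(4);T[:3,:3]=R.from_quat(obs['tool_rot']).as_matrix();T[:3,3]=obs['position']
    return K(p),T@p['mount']
def ray(KE,px):
    k,e=KE; d=e[:3,:3]@np.linalg.inv(k)@np.array([px[0],px[1],1.]); return e[:3,3],d/np.linalg.norm(d)
def tri(rays):
    A=np.zeros((3,3));b=np.zeros(3)
    for o,d in rays:
        P=np.eye(3)-np.outer(d,d);A+=P;b+=P@o
    x=np.linalg.solve(A,b)
    return x,max(np.linalg.norm((np.eye(3)-np.outer(d,d))@(x-o)) for o,d in rays)
def onz(KE,px,z):
    o,d=ray(KE,px); return o+d*(z-o[2])/d[2]
def proj(KE,X):
    k,e=KE; c=e[:3,:3].T@(np.asarray(X)-e[:3,3]); u=k@c; return u[:2]/u[2]
def crop(off,k,c): return np.array(off)+(np.array(c)+.5)/k-.5
E
cat > m.py <<'E'
from h import *
T=E('top');S=E('side')
t={1:((85,125),5),2:((240,120),5),3:((300,120),5)}
s={1:((195,75),5),2:((195,185),4),3:((190,240),4)}
L=[('insert',2,(449,612),2,(156,325)),('ins+',2,(468,521),2,(248,343)),('ins-',2,(429,698),2,(67,322)),
('soap',2,(145,592),2,(174,88)),
('clip',3,(432,630),3,(160,364)),('clip+',3,(450,584),3,(211,382)),('clip-',3,(413,677),3,(110,350)),
('fend',1,(667,465),1,(320,492)),('fjun',1,(633,578),1,(197,474)),('ftip',1,(602,668),1,(100,461)),
('c1',1,(373,490),1,(285,300)),('c2',1,(433,507),1,(270,345)),('c3',1,(370,712),1,(65,315)),('c4',1,(305,692),1,(85,273)),
('t1',2,(55,100),2,(610,30)),('t2',2,(233,73),2,(662,150)),('t3',2,(285,398),2,(360,202)),('t4',2,(103,427),2,(320,72)),
('b1',2,(500,75),2,(712,330)),('b2',2,(743,122),2,(708,548)),('b3',2,(687,428),2,(362,508)),('b4',2,(440,378),2,(392,297)),
('holdseam',1,(525,252),1,(530,388)),('h+bot-y',1,(597,150),1,(655,437)),('h-bot-y',1,(560,380),1,(400,423))]
for n,a,p,b,q in L:
    x,e=tri([ray(T,crop(*t[a],p)),ray(S,crop(*s[b],q))]); print(n,x,'%.4f'%e)
E
python3 m.py
```

```text
insert [ 0.4347 -0.1695  0.0138] 0.0007
ins+ [ 0.4885 -0.1817  0.0088] 0.0004
ins- [ 0.3828 -0.1584  0.0062] 0.0003
soap [0.4463 0.01   0.0295] 0.0019
clip [ 0.4253 -0.3383  0.008 ] 0.0009
clip+ [ 0.4524 -0.3498  0.0067] 0.0006
clip- [ 0.398  -0.3271  0.0059] 0.0014
fend [0.5052 0.162  0.0078] 0.0009
fjun [0.437  0.1809 0.0076] 0.0000
ftip [0.3827 0.1987 0.0041] 0.0010
c1 [0.4897 0.3363 0.01  ] 0.0015
c2 [0.4798 0.3023 0.0025] 0.0012
c3 [0.3571 0.3357 0.0036] 0.0002
c4 [0.3685 0.3737 0.0065] 0.0000
t1 [0.7416 0.0674 0.0128] 0.0007
t2 [ 0.7594 -0.0402  0.0084] 0.0000
t3 [ 0.5621 -0.0725  0.0058] 0.0006
t4 [0.5432 0.0362 0.0134] 0.0007
b1 [ 0.7565 -0.1999  0.0258] 0.0018
b2 [ 0.7273 -0.3447  0.0267] 0.0005
b3 [ 0.5447 -0.309   0.0253] 0.0015
b4 [ 0.5733 -0.1635  0.0233] 0.0013
holdseam [0.633  0.2503 0.0062] 0.0004
h+bot-y [ 0.6999  0.2097 -0.0004] 0.0031
h-bot-y [0.5554 0.2285 0.0007] 0.0002
```

```bash
cat >> h.py <<'E'
def Rdes(phi):  # phi: world yaw of tool x (jaw axis); tool y down
    x=np.array([np.cos(phi),np.sin(phi),0]);y=np.array([0,0,-1.]);return np.array([x,y,np.cross(x,y)]).T
def plan(p,phi,obs=None):
    o=obs or robot.get_obs();R0=R.from_quat(o['tool_rot']).as_matrix()
    best=None
    for f in (phi,phi+np.pi):
        rv=R.from_matrix(R0.T@Rdes(f)).as_rotvec()
        if best is None or np.linalg.norm(rv)<np.linalg.norm(best): best=rv
    print('shift cm',np.round(R0.T@(np.array(p)-o['position'])*100,2),'rot',np.round(best,3),'rows>=%d'%(1+np.ceil(max(np.linalg.norm(best)/.15,np.linalg.norm(np.array(p)-o['position'])/.05))))
def st():
    o=robot.get_obs();M=R.from_quat(o['tool_rot']).as_matrix();print('t%.1f'%o['time'],o['position'],'toolx yaw %.3f'%np.arctan2(M[1,0],M[0,0]),'down',M[:,1],'F',o['ft_force'],'g %.4f'%o['grip_width'],'q',o['q']);return o
E
python3 - <<'E'
from h import *
st()
T=E('top');S=E('side')
print('cup',onz(T,crop((85,125),5,(155,320)),0), 'pump', onz(T,crop((300,120),5,(665,275)),0),onz(S,(340,393),0),onz(S,(281,106),0))
plan((0.437,-0.17,0.15),-0.217+np.pi/2)
E
```

```text
t0.1 [0.1494 0.6064 0.2468] toolx yaw 1.329 down [-0.0007 -0.0015 -1.    ] F [ 0.3565 -0.2712 -0.4008] g 0.0869 q [ 1.1505  0.5282  1.4336  0.      1.1814 -0.1784]
cup [0.5905 0.474  0.    ] pump [ 0.64   -0.4854  0.    ] [ 0.6419 -0.4844  0.    ] [0.5922 0.4992 0.    ]
shift cm [-68.47   9.78 -46.52] rot [-0.    -0.025 -0.002] rows>=18
```

Run:
```python
from h import *
plan((0.45,0.3,0.25),-0.217+np.pi/2)
```

```text
shift cm [-22.55  -0.29 -36.52] rot [-0.    -0.025 -0.002] rows>=10
```

Request:
{"api": "carry_out", "payload": {"moves": [[1, -22.5, 0, -36.5, 0, -0.025, 0], [1, -22.5, 0, -36.5, 0, -0.025, 0], [1, -22.5, 0, -36.5, 0, -0.025, 0], [1, -22.5, 0, -36.5, 0, -0.025, 0], [1, -22.5, 0, -36.5, 0, -0.025, 0], [1, -22.5, 0, -36.5, 0, -0.025, 0], [1, -22.5, 0, -36.5, 0, -0.025, 0], [1, -22.5, 0, -36.5, 0, -0.025, 0], [1, -22.5, 0, -36.5, 0, -0.025, 0], [1, -68.5, 9.8, -46.5, 0, -0.025, 0], [1, -68.5, 9.8, -46.5, 0, -0.025, 0], [1, -68.5, 9.8, -46.5, 0, -0.025, 0], [1, -68.5, 9.8, -46.5, 0, -0.025, 0], [1, -68.5, 9.8, -46.5, 0, -0.025, 0], [1, -68.5, 9.8, -46.5, 0, -0.025, 0], [1, -68.5, 9.8, -46.5, 0, -0.025, 0], [1, -68.5, 9.8, -46.5, 0, -0.025, 0], [1, -68.5, 9.8, -46.5, 0, -0.025, 0], [1, -68.5, 9.8, -46.5, 0, -0.025, 0], [1, -68.5, 9.8, -46.5, 0, -0.025, 0]]}}

```text
time: 2.15
position: [0.4377, -0.174, 0.1488]
tool_rot: [0.553, 0.441, -0.441, -0.552]
ft_force: [-0.0, -0.4, 0.2]
grip_width: 0.0866
```

```bash
cat > w.py <<'E'
import sys
from h import *
import json
n=sys.argv[1]
o=st(); im=robot.camera('wrist'); cv2.imwrite(f'pics/{n}.png',im[:,:,::-1])
json.dump({k:np.array(o[k]).tolist() for k in('position','tool_rot')},open(f'{n}.json','w'))
E
python3 w.py w1
```

```text
t2.1 [ 0.4377 -0.174   0.1488] toolx yaw 1.349 down [ 0.0013 -0.0016 -1.    ] F [-0.0022 -0.3989  0.2148] g 0.0866 q [-0.6158  0.486   1.908  -0.0008  0.7457 -1.9638]
```

View pics/w1.png

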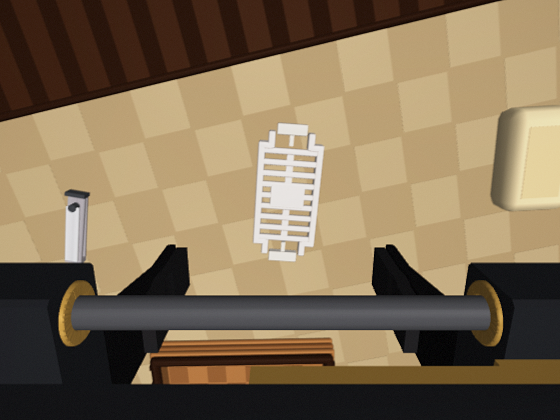

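```bash
cat >> h.py <<'E'
import json
def W(n): return E('wrist',json.load(open(f'{n}.json')))
E
python3 - <<'E'
from h import *
w=W('w1');T=E('top');S=E('side')
for n,a in dict(c=(288.5,195),t1=(293,128),t2=(283,257),k1=(262,143),k2=(324,148),k3=(314,247),k4=(254,242)).items(): print(n,onz(w,a,.011))
print(tri([ray(w,(288.5,195)),ray(T,crop((240,120),5,(449,612))),ray(S,crop((195,185),4,(156,325)))]))
for n,a in dict(c1=(77,191),c2=(74,262),sq=(0,0)).items(): print(n,onz(w,a,.011))
E
```

```text
c [ 0.4363 -0.168   0.011 ]
t1 [ 0.3884 -0.1543  0.011 ]
t2 [ 0.4852 -0.183   0.011 ]
k1 [ 0.394  -0.1784  0.011 ]
k2 [ 0.4073 -0.1353  0.011 ]
k3 [ 0.4821 -0.1574  0.011 ]
k4 [ 0.4678 -0.2024  0.011 ]
(array([ 0.435 , -0.1688,  0.0135]), np.float64(0.0012235475790485066))
c1 [ 0.3986 -0.3226  0.011 ]
c2 [ 0.4533 -0.3467  0.011 ]
sq [ 0.2661 -0.3239  0.011 ]
```

Run:
```python
from h import *
plan((.4365,-.168,.028),1.279)
```

```text
shift cm [ 0.33 12.1   0.12] rot [-0.     0.071  0.   ] rows>=4
```

Request:
{"api": "carry_out", "payload": {"moves": [[1, 0.3, 3, 0.1, 0, 0.07, 0], [1, 0.3, 6, 0.1, 0, 0.07, 0], [1, 0.3, 9, 0.1, 0, 0.07, 0], [1, 0.3, 11, 0.1, 0, 0.07, 0], [1, 0.3, 12.1, 0.1, 0, 0.07, 0], [1, 0.3, 12.1, 0.1, 0, 0.07, 0], [0.4, 0.3, 12.1, 0.1, 0, 0.07, 0], [0.4, 0.3, 12.1, 0.1, 0, 0.07, 0], [0.4, 0.3, 12.1, 0.1, 0, 0.07, 0], [0.4, 0.3, 12.1, 0.1, 0, 0.07, 0], [0.4, 0.3, 12.1, 0.1, 0, 0.07, 0], [0.4, 0.3, 12.1, 0.1, 0, 0.07, 0]], "force": 15}}

```text
time: 3.4
position: [0.4369, -0.1667, 0.0288]
tool_rot: [0.567, 0.423, -0.423, -0.566]
ft_force: [-0.3, 0.6, 3.0]
grip_width: 0.0478
```

Run:
```python
from h import *
plan((.437,-.167,.16),1.44)
plan((.655,.25,.16),1.44)
```

```text
shift cm [ -0.03 -13.12  -0.03] rot [ 0.001 -0.156 -0.   ] rows>=4
shift cm [ 46.13 -13.12  -9.14] rot [ 0.001 -0.156 -0.   ] rows>=11
```

Request:
{"api": "carry_out", "payload": {"moves": [[0.4, 0, -3, 0, 0, 0, 0], [0.4, 0, -7, 0, 0, 0, 0], [0.4, 0, -13, 0, 0, -0.15, 0], [0.4, 4, -13, -1, 0, -0.16, 0], [0.4, 8, -13, -2, 0, -0.16, 0], [0.4, 12, -13, -2.5, 0, -0.16, 0], [0.4, 16, -13, -3.2, 0, -0.16, 0], [0.4, 20, -13, -4, 0, -0.16, 0], [0.4, 24, -13, -5, 0, -0.16, 0], [0.4, 28, -13, -6, 0, -0.16, 0], [0.4, 32, -13, -7, 0, -0.16, 0], [0.4, 36, -13, -8, 0, -0.16, 0], [0.4, 40, -13, -8.5, 0, -0.16, 0], [0.4, 44, -13, -9, 0, -0.16, 0], [0.4, 46, -13, -9.1, 0, -0.16, 0], [0.4, 46, -13, -9.1, 0, -0.16, 0], [0.4, 46, -13, -9.1, 0, -0.16, 0]]}}

```text
time: 5.1
position: [0.6532, 0.2488, 0.1577]
tool_rot: [-0.53, -0.467, 0.468, 0.531]
ft_force: [-0.9, -0.9, -0.3]
grip_width: 0.0478
```

```bash
python3 w.py w2
```

```text
t5.1 [0.6532 0.2488 0.1577] toolx yaw 1.445 down [-0.0021 -0.0011 -1.    ] F [-0.9214 -0.8589 -0.3421] g 0.0478 q [ 0.2047  0.7256  1.3044 -0.0007  1.1139 -1.24  ]
```

View pics/w2.png

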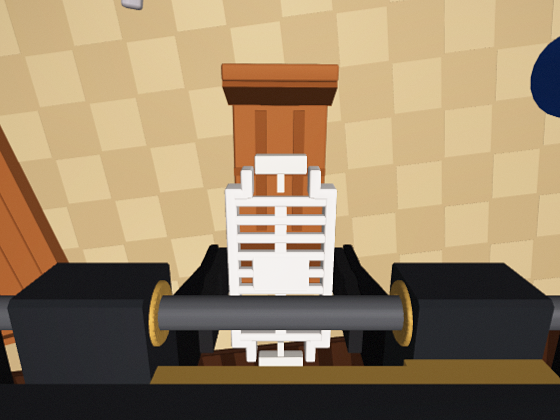

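Run:
```python
from h import *
w=W('w2');T=E('top')
for p in [(222,65),(338,66),(220,82),(338,83)]: print(onz(w,p,.058))
print('base/rib', onz(w,(236,150),.010),onz(w,(325,150),.01))
for p in [(470,108),(587,122),(432,345),(428,358),(558,380),(548,377)]: print(p,onz(T,crop((85,125),5,p),.058))
```

```text
[0.5565 0.2256 0.058 ]
[0.5655 0.2933 0.058 ]
[0.5657 0.2228 0.058 ]
[0.575  0.2926 0.058 ]
base/rib [0.6135 0.2193 0.01  ] [0.6218 0.2859 0.01  ]
(470, 108) [0.708  0.2727 0.058 ]
(587, 122) [0.7002 0.2047 0.058 ]
(432, 345) [0.5694 0.2907 0.058 ]
(428, 358) [0.5619 0.2928 0.058 ]
(558, 380) [0.5497 0.2179 0.058 ]
(548, 377) [0.5514 0.2237 0.058 ]
```

Run:
```python
from h import *
w=W('w2');o=robot.get_obs();M=R.from_quat(o['tool_rot']).as_matrix()
for p in [(281,155),(281,173),(281,359),(281,365),(226,188),(337,188),(229,348),(332,347),(280,272)]:
    X=onz(w,p,o['position'][2]-.017); print(p,X,M.T@(X-o['position'])*1000)
plan((.6345,.2495,.075),1.4386)
```

```text
(281, 155) [0.6001 0.2553 0.1409] [ 0.5387 17.108  53.5328]
(281, 173) [0.6075 0.2544 0.1409] [ 0.5683 17.0927 46.0337]
(281, 359) [0.6987 0.2431 0.1409] [  0.9298  16.9059 -45.7786]
(281, 365) [0.7021 0.2427 0.1409] [  0.9435  16.8988 -49.2582]
(226, 188) [0.6111 0.2307 0.1409] [-22.4816  17.1105  39.528 ]
(337, 188) [0.6168 0.2769 0.1409] [24.0679 17.0483 39.719 ]
(229, 348) [0.6894 0.2191 0.1409] [-24.0434  16.9519 -39.6353]
(332, 347) [0.6948 0.2682 0.1409] [ 25.3272  16.8873 -38.7957]
(280, 272) [0.6524 0.2484 0.1409] [ 0.2977 17.0011  0.7341]
shift cm [-0.08  8.29  1.85] rot [-0.002  0.005 -0.001] rows>=3
```

Request:
{"api": "carry_out", "payload": {"moves": [[0.4, 0, 0, 1.85, 0, 0.005, 0], [0.4, -0.1, 2, 1.85, 0, 0.005, 0], [0.4, -0.1, 5, 1.85, 0, 0.005, 0], [0.4, -0.1, 7, 1.85, 0, 0.005, 0], [0.4, -0.1, 8.5, 1.85, 0, 0.005, 0], [0.4, -0.1, 9, 1.85, 0, 0.005, 0], [0.4, -0.1, 9, 1.85, 0, 0.005, 0]]}}

```text
time: 5.85
position: [0.6354, 0.2495, 0.068]
tool_rot: [-0.532, -0.465, 0.466, 0.532]
ft_force: [-0.8, -0.2, -0.6]
grip_width: 0.0477
```

```bash
python3 w.py w3
python3 - <<'E'
from h import *
im=robot.camera('side'); cv2.imwrite('pics/s_3.png',cv2.resize(im[60:200,200:380,::-1],None,fx=4,fy=4,interpolation=cv2.INTER_CUBIC))
E
```

```text
t5.8 [0.6354 0.2495 0.068 ] toolx yaw 1.438 down [-0.0014 -0.0004 -1.    ] F [-0.7547 -0.1824 -0.5651] g 0.0477 q [ 0.2109  0.8199  1.397  -0.0001  0.9263 -1.2271]
```

View pics/w3.png

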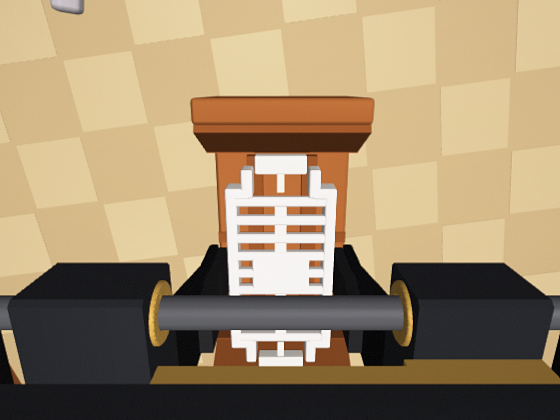

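View pics/s_3.png

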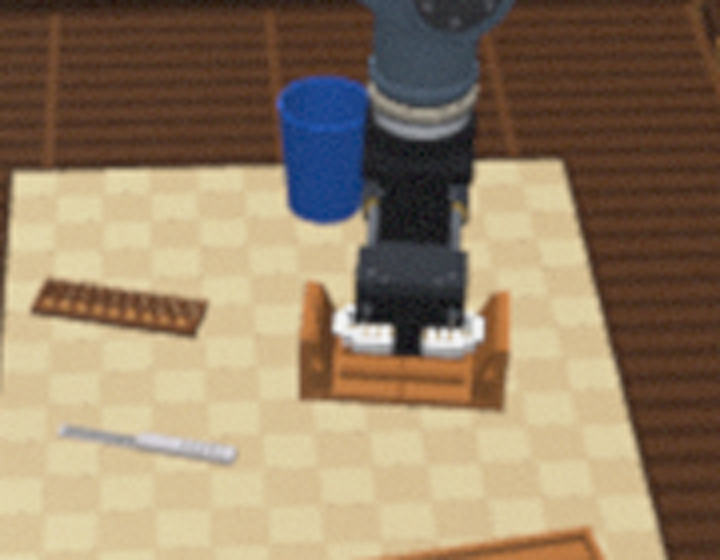

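Run:
```python
from h import *
w=W('w3')
a,b=onz(w,(193,98),.058),onz(w,(373,98),.058);print(a,b,np.linalg.norm(a-b));m=(a+b)/2;d=(b-a)/np.linalg.norm(b-a);print('centre',m[:2]+.075*np.array([d[1],-d[0]]),np.arctan2(d[1],d[0]))
for p in [(281,155),(281,365)]: print(onz(w,p,.051))
```

```text
[0.5557 0.2267 0.058 ] [0.5644 0.2935 0.058 ] 0.06735454354142723
centre [0.6344 0.2503] 1.4403315941634889
[0.5824 0.2564 0.051 ]
[0.6844 0.2431 0.051 ]
```

Request:
{"api": "carry_out", "payload": {"moves": [[0.4, 0.1, 0.2, 0.1, 0, 0, 0], [0.4, 0.1, 0.4, 0.1, 0, 0, 0], [0.4, 0.1, 0.4, 0.1, 0, 0, 0], [0.75, 0.1, 0.4, 0.1, 0, 0, 0], [0.75, 0.1, 0.4, 0.1, 0, 0, 0], [0.75, 0.1, 0.4, 0.1, 0, 0, 0], [0.75, 0.1, 0.4, 0.1, 0, 0, 0], [0.75, 0.1, -2, 0.1, 0, 0, 0], [0.75, 0.1, -5, 0.1, 0, 0, 0], [0.75, 0.1, -7, 0.1, 0, 0, 0], [0, 0.1, -7, -3, 0, 0, 0], [0, 0.1, -7, -3, 0, 0, 0], [0, 0.1, -7, -3, 0, 0, 0], [0, 0.1, -7, -3, 0, 0, 0]]}}

```text
time: 7.35
position: [0.6643, 0.2473, 0.1377]
tool_rot: [-0.531, -0.465, 0.467, 0.532]
ft_force: [0.1, 0.1, 0.8]
grip_width: 0.0412
```

```bash
python3 w.py w4
```

```text
t7.3 [0.6643 0.2473 0.1377] toolx yaw 1.439 down [-0.0026 -0.0004 -1.    ] F [0.0615 0.1083 0.7616] g 0.0412 q [ 0.1991  0.7614  1.2881  0.0002  1.0948 -1.24  ]
```

View pics/w4.png

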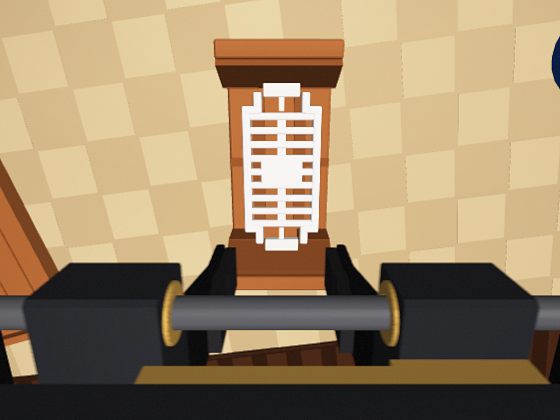

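Run:
```python
from h import *
w=W('w4')
print(onz(w,(282.5,170),.046),onz(w,(281,84),.046),onz(w,(282,249),.046))
a,b=onz(w,(215,41),.058),onz(w,(344,41),.058);print(a,b,np.linalg.norm(a-b));m=(a+b)/2;d=(b-a)/np.linalg.norm(b-a);print('centre',m[:2]+.075*np.array([d[1],-d[0]]),np.arctan2(d[1],d[0]))
plan((.6348,.2503,.076),1.4395)
```

```text
[0.6327 0.2523 0.046 ] [0.5826 0.2579 0.046 ] [0.6849 0.2453 0.046 ]
[0.5567 0.2259 0.058 ] [0.5656 0.2937 0.058 ] 0.06836581407751066
centre [0.6355 0.2501] 1.4409692011228155
shift cm [-0.1   6.18  2.94] rot [-0.003 -0.    -0.001] rows>=3
```

Insert rests on the slopes, central square at (283,170), aligned with the holder. Now press its middle with shut fingers.

Request:
{"api": "carry_out", "payload": {"moves": [[0, 0, 0, 3, 0, 0, 0], [0, 0, 2, 3, 0, 0, 0], [0, 0, 4, 3, 0, 0, 0], [0, 0, 6, 3, 0, 0, 0], [0, 0, 6.2, 3, 0, 0, 0], [0, 0, 6.2, 3, 0, 0, 0]]}}

```text
time: 8.0
position: [0.6348, 0.2514, 0.0758]
tool_rot: [-0.531, -0.465, 0.467, 0.532]
ft_force: [0.3, 0.2, 0.3]
grip_width: 0.0008
```

Request:
{"api": "carry_out", "payload": {"moves": [[0, 0, 0.3, 0, 0, 0, 0], [0, 0, 0.6, 0, 0, 0, 0], [0, 0, 0.9, 0, 0, 0, 0]]}}

```text
time: 8.3
position: [0.6363, 0.2515, 0.0683]
tool_rot: [0.532, 0.466, -0.466, -0.532]
ft_force: [-0.2, 0.2, 1.1]
grip_width: 0.0004
```

Request:
{"api": "carry_out", "payload": {"moves": [[0, -0.1, 0.3, 0, 0, 0, 0], [0, -0.1, 0.6, 0, 0, 0, 0], [0, -0.1, 0.8, 0, 0, 0, 0]]}}

```text
time: 8.6
position: [0.636, 0.2504, 0.0597]
tool_rot: [0.532, 0.466, -0.466, -0.532]
ft_force: [0.4, -0.4, 1.4]
grip_width: 0.0006
```

Request:
{"api": "carry_out", "payload": {"moves": [[0, 0, 0.2, 0, 0, 0, 0], [0, 0, 0.4, 0, 0, 0, 0], [0, 0, 0.4, 0, 0, 0, 0]]}}

```text
time: 8.9
position: [0.6349, 0.2501, 0.0547]
tool_rot: [-0.532, -0.465, 0.467, 0.532]
ft_force: [-0.1, 1.1, -0.5]
grip_width: 0.0002
```

Request:
{"api": "carry_out", "payload": {"moves": [[0, 0, 0.15, 0, 0, 0, 0], [0, 0, 0.3, 0, 0, 0, 0], [0, 0, 0.4, 0, 0, 0, 0], [0, 0, 0.4, 0, 0, 0, 0]]}}

```text
time: 9.3
position: [0.6355, 0.2503, 0.0525]
tool_rot: [-0.532, -0.466, 0.466, 0.532]
ft_force: [-1.6, -0.7, 5.4]
grip_width: 0.0004
```

Request:
{"api": "carry_out", "payload": {"moves": [[0, 0, 0.1, 0, 0, 0, 0], [0, 0, 0.2, 0, 0, 0, 0], [0, 0, 0.2, 0, 0, 0, 0]]}}

```text
time: 9.6
position: [0.6355, 0.2503, 0.0524]
tool_rot: [0.532, 0.466, -0.466, -0.532]
ft_force: [-4.1, -1.0, 14.2]
grip_width: 0.0003
```

Request:
{"api": "carry_out", "payload": {"moves": [[0, 0, -3, 0, 0, 0, 0], [0, 0, -6, 0, 0, 0, 0], [0, 0, -9, -2, 0, 0, 0], [0.8, 0, -9, -3, 0, 0, 0], [0.8, 0, -9, -3, 0, 0, 0]]}}

```text
time: 10.1
position: [0.6673, 0.2461, 0.1403]
tool_rot: [0.533, 0.467, -0.465, -0.531]
ft_force: [-0.0, 1.5, 0.2]
grip_width: 0.0099
```

```bash
python3 w.py w5;  python3 - <<'E'
from h import *
im=robot.camera('side'); cv2.imwrite('pics/s_5.png',cv2.resize(im[100:180,250:350,::-1],None,fx=7,fy=7,interpolation=cv2.INTER_CUBIC))
E
```

```text
t10.1 [0.6673 0.2461 0.1403] toolx yaw 1.438 down [ 0.0034  0.0005 -1.    ] F [-0.0375  1.4743  0.1873] g 0.0099 q [ 0.1966  0.7592  1.2844 -0.0002  1.0946 -1.2414]
```

View pics/w5.png

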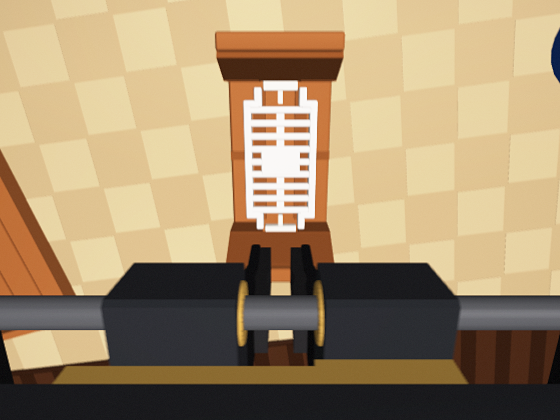

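View pics/s_5.png

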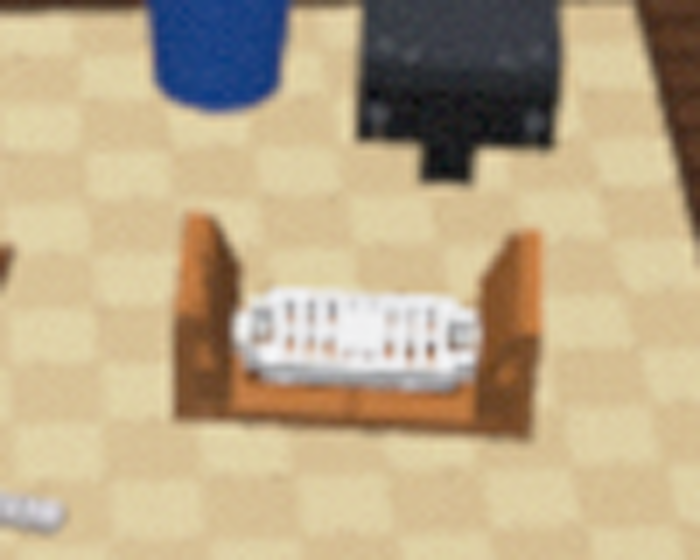

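Run:
```python
from h import *
w=W('w5');S=E('side')
for p,q in [((281,161),(364,327)),((280,85),(262,322)),((280,227),(462,333))]:
    print(tri([ray(w,p),ray(S,crop((250,100),7,q))]),onz(w,p,.027))
```

```text
(array([0.6348, 0.2505, 0.0282]), np.float64(0.00045014566433854966)) [0.6345 0.2505 0.027 ]
(array([0.5896, 0.2558, 0.0285]), np.float64(0.003215063518307526)) [0.5864 0.2561 0.027 ]
(array([0.6775, 0.2436, 0.0301]), np.float64(0.002184596040303626)) [0.681  0.2437 0.027 ]
```

Run:
```python
from h import *
plan((.455,.01,.15),1.40)
```

```text
shift cm [-26.15  -1.13  17.59] rot [-0.004  0.039 -0.001] rows>=8
```

Request:
{"api": "carry_out", "payload": {"moves": [[0.9, -26, -1.2, 17.5, 0, 0.04, 0], [0.9, -26, -1.2, 17.5, 0, 0.04, 0], [0.9, -26, -1.2, 17.5, 0, 0.04, 0], [0.9, -26, -1.2, 17.5, 0, 0.04, 0], [0.9, -26, -1.2, 17.5, 0, 0.04, 0], [0.9, -26, -1.2, 17.5, 0, 0.04, 0], [0.9, -26, -1.2, 17.5, 0, 0.04, 0], [0.9, -26, -1.2, 17.5, 0, 0.04, 0], [0.9, -26, -1.2, 17.5, 0, 0.04, 0], [0.9, -26, -1.2, 17.5, 0, 0.04, 0]]}}

```text
time: 11.2
position: [0.4591, 0.0125, 0.1513]
tool_rot: [0.541, 0.456, -0.455, -0.541]
ft_force: [0.3, -0.3, -0.6]
grip_width: 0.0777
```

```bash
python3 w.py w6
```

```text
t11.2 [0.4591 0.0125 0.1513] toolx yaw 1.400 down [ 0.0011  0.0001 -1.    ] F [ 0.3061 -0.3488 -0.5755] g 0.0777 q [-0.2171  0.4702  1.9339  0.0005  0.7365 -1.6178]
```

View pics/w6.png

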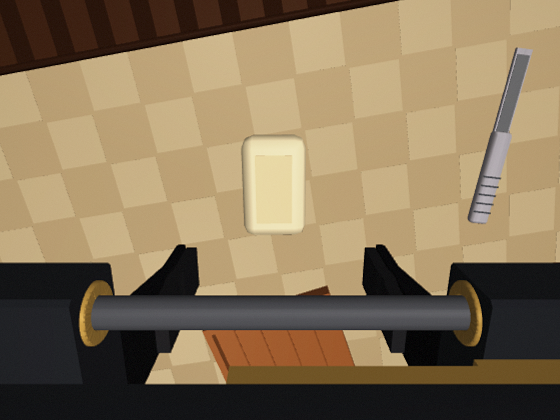

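Run:
```python
from h import *
w=W('w6');T=E('top');S=E('side')
print(tri([ray(w,(274.5,189)),ray(T,crop((240,120),5,(145,592))),ray(S,crop((195,185),4,(174,88)))]))
for p in [(274.5,189),(254.5,155),(294,155),(256,223),(293,223)]: print(onz(w,p,.028))
for p in [(274,136),(243,185),(305,185)]: print(onz(w,p,.018))
# file
for p in [(523,50),(516,130),(487,222),(479,221),(491,132),(510,132),(469,219),(488,223)]: print('f',onz(w,p,.008))
plan((.4475,.0085,.032),1.40)
```

```text
(array([0.4464, 0.01  , 0.0298]), np.float64(0.00202680026381296))
[0.4472 0.0099 0.028 ]
[0.421  0.0004 0.028 ]
[0.4255 0.0274 0.028 ]
[ 0.4702 -0.0078  0.028 ]
[0.4747 0.0188 0.028 ]
[0.4115 0.0156 0.018 ]
[ 0.4429 -0.013   0.018 ]
[0.4505 0.0319 0.018 ]
f [0.3835 0.1944 0.008 ]
f [0.4379 0.1902 0.008 ]
f [0.5065 0.1686 0.008 ]
f [0.5047 0.1624 0.008 ]
f [0.4364 0.1722 0.008 ]
f [0.4387 0.1859 0.008 ]
f [0.5017 0.1547 0.008 ]
f [0.5075 0.1693 0.008 ]
shift cm [-0.6  11.93  1.08] rot [0.001 0.001 0.   ] rows>=4
```

Request:
{"api": "carry_out", "payload": {"moves": [[0.9, -0.5, 3, 1.1, 0, 0, 0], [0.9, -0.5, 7, 1.1, 0, 0, 0], [0.9, -0.5, 10, 1.1, 0, 0, 0], [0.9, -0.5, 12.2, 1.1, 0, 0, 0], [0.9, -0.5, 12.2, 1.1, 0, 0, 0], [0.3, -0.5, 12.2, 1.1, 0, 0, 0], [0.3, -0.5, 12.2, 1.1, 0, 0, 0], [0.3, -0.5, 12.2, 1.1, 0, 0, 0], [0.3, -0.5, 12.2, 1.1, 0, 0, 0], [0.3, -0.5, 12.2, 1.1, 0, 0, 0], [0.3, -0.5, 12.2, 1.1, 0, 0, 0]], "force": 15}}

```text
time: 12.35
position: [0.4464, 0.0086, 0.0301]
tool_rot: [0.541, 0.455, -0.455, -0.541]
ft_force: [1.3, 0.5, 4.0]
grip_width: 0.046
```

Run:
```python
from h import *
o=st(); plan((.635,.2503,.15),1.4395)
```

```text
t12.3 [0.4464 0.0086 0.0301] toolx yaw 1.399 down [ 0.0012 -0.0002 -1.    ] F [1.3038 0.5392 3.9829] g 0.0460 q [-0.2321  0.7204  2.0291  0.0002  0.3909 -1.6312]
shift cm [ 27.04 -11.97 -14.46] rot [ 0.001 -0.041 -0.   ] rows>=8
```

Request:
{"api": "carry_out", "payload": {"moves": [[0.3, 0, -4, 0, 0, 0, 0], [0.3, 0, -8, 0, 0, 0, 0], [0.3, 2, -12, -1, 0, -0.04, 0], [0.3, 5, -12, -2.7, 0, -0.04, 0], [0.3, 9, -12, -5, 0, -0.04, 0], [0.3, 13, -12, -7, 0, -0.04, 0], [0.3, 17, -12, -9, 0, -0.04, 0], [0.3, 21, -12, -11, 0, -0.04, 0], [0.3, 24, -12, -13, 0, -0.04, 0], [0.3, 26, -12, -14, 0, -0.04, 0], [0.3, 27, -12, -14.5, 0, -0.04, 0], [0.3, 27, -12, -14.5, 0, -0.04, 0], [0.3, 27, -12, -14.5, 0, -0.04, 0]]}}

```text
time: 13.65
position: [0.6338, 0.2489, 0.1489]
tool_rot: [-0.532, -0.465, 0.467, 0.532]
ft_force: [-0.4, -0.6, -1.4]
grip_width: 0.0461
```

```bash
python3 w.py w7; python3 -c "
from h import *
plan((.635,.2503,.0585),1.4395)"
```

```text
t13.7 [0.6338 0.2489 0.1489] toolx yaw 1.439 down [-0.0026 -0.0011 -1.    ] F [-0.3701 -0.636  -1.4333] g 0.0461 q [ 0.2107  0.7137  1.3618 -0.0006  1.0688 -1.2279]
shift cm [ 0.19  9.06 -0.12] rot [-0.002 -0.001 -0.001] rows>=3
```

View pics/w7.png

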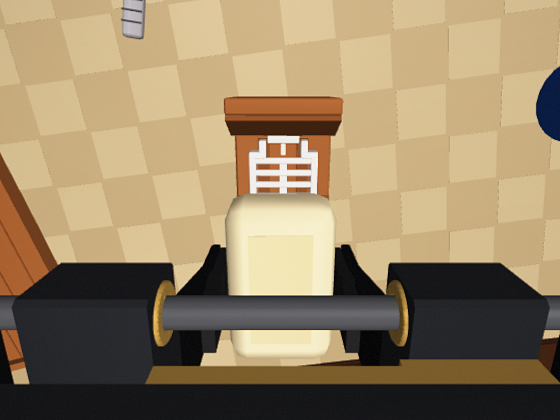

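Request:
{"api": "carry_out", "payload": {"moves": [[0.3, 0.2, 3, -0.1, 0, 0, 0], [0.3, 0.2, 6, -0.1, 0, 0, 0], [0.3, 0.2, 8, -0.1, 0, 0, 0], [0.3, 0.2, 8.8, -0.1, 0, 0, 0], [0.3, 0.2, 9, -0.1, 0, 0, 0], [0.3, 0.2, 9, -0.1, 0, 0, 0]]}}

```text
time: 14.3
position: [0.6367, 0.2512, 0.0603]
tool_rot: [0.532, 0.466, -0.466, -0.532]
ft_force: [0.6, -0.1, -1.1]
grip_width: 0.0458
```

Request:
{"api": "carry_out", "payload": {"moves": [[0.3, 0, 0.2, 0.1, 0, 0, 0], [0.3, 0, 0.3, 0.1, 0, 0, 0], [0.3, 0, 0.3, 0.1, 0, 0, 0]]}}

```text
time: 14.6
position: [0.6356, 0.252, 0.0572]
tool_rot: [0.532, 0.466, -0.466, -0.532]
ft_force: [0.4, -0.0, -1.0]
grip_width: 0.0458
```

Request:
{"api": "carry_out", "payload": {"moves": [[0.3, -0.1, 0.1, 0, 0, 0, 0], [0.75, -0.1, 0.1, 0, 0, 0, 0], [0.75, -0.1, 0.1, 0, 0, 0, 0], [0.75, -0.1, 0.1, 0, 0, 0, 0], [0.75, -0.1, 0.1, 0, 0, 0, 0], [0.75, -0.1, -2, 0, 0, 0, 0], [0.75, -0.1, -5, 0, 0, 0, 0], [0.75, -0.1, -9, -3, 0, 0, 0], [0.75, -0.1, -9, -3, 0, 0, 0], [0.75, -0.1, -9, -3, 0, 0, 0]]}}

```text
time: 15.6
position: [0.6662, 0.2467, 0.148]
tool_rot: [0.533, 0.467, -0.465, -0.531]
ft_force: [0.1, 0.5, -1.2]
grip_width: 0.0652
```

```bash
python3 w.py w8;  python3 - <<'E'
from h import *
im=robot.camera('side'); cv2.imwrite('pics/s_8.png',cv2.resize(im[100:180,250:350,::-1],None,fx=7,fy=7,interpolation=cv2.INTER_CUBIC))
E
```

```text
t15.6 [0.6662 0.2467 0.148 ] toolx yaw 1.438 down [ 0.0031  0.0006 -1.    ] F [ 0.0504  0.4952 -1.2408] g 0.0652 q [ 0.1978  0.7495  1.2817 -0.      1.1073 -1.2405]
```

View pics/w8.png

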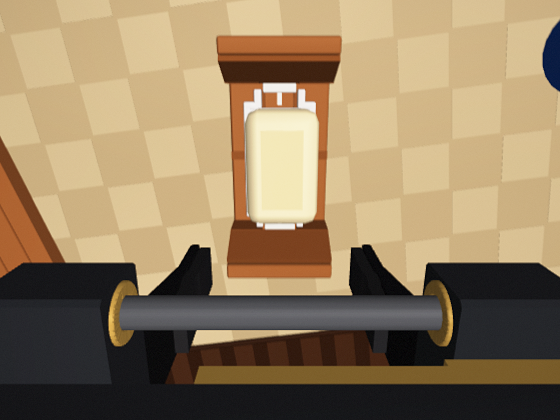

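View pics/s_8.png

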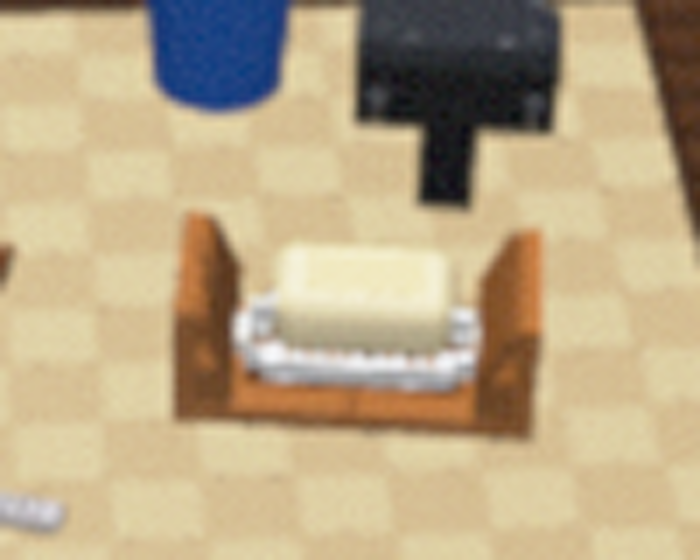

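Run:
```python
from h import *
plan((.47,.172,.14),1.313)
```

```text
shift cm [-9.94  0.59 18.19] rot [-0.003  0.126 -0.001] rows>=6
```

Request:
{"api": "carry_out", "payload": {"moves": [[0.75, -10, 0, 18.2, 0, 0.125, 0], [0.75, -10, 0, 18.2, 0, 0.125, 0], [0.75, -10, 0, 18.2, 0, 0.125, 0], [0.75, -10, 0, 18.2, 0, 0.125, 0], [0.75, -10, 0.6, 18.2, 0, 0.125, 0], [0.75, -10, 0.6, 18.2, 0, 0.125, 0], [0.75, -10, 0.6, 18.2, 0, 0.125, 0], [0.75, -10, 0.6, 18.2, 0, 0.125, 0]]}}

```text
time: 16.5
position: [0.4736, 0.1721, 0.1405]
tool_rot: [0.56, 0.433, -0.431, -0.559]
ft_force: [0.5, -0.5, 0.6]
grip_width: 0.0652
```

```bash
python3 w.py w9
```

```text
t16.5 [0.4736 0.1721 0.1405] toolx yaw 1.314 down [ 0.0023  0.0003 -1.    ] F [ 0.5185 -0.4703  0.5525] g 0.0652 q [ 0.1265  0.5326  1.8347  0.0001  0.7719 -1.1877]
```

View pics/w9.png

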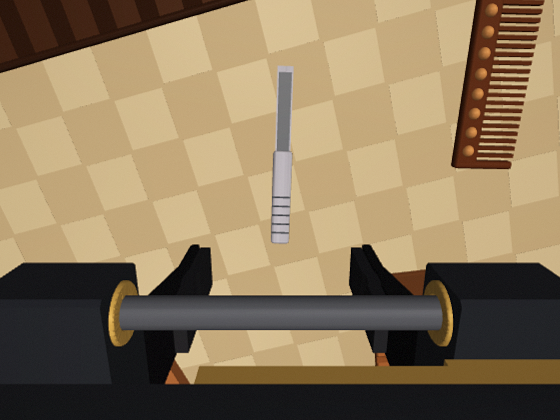

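Run:
```python
from h import *
w=W('w9')
e=onz(w,(280.5,242),.008);j=onz(w,(283,151.5),.008);t=onz(w,(286,68),.002)
print(e,j,t,np.linalg.norm(e-j),np.linalg.norm(e-t))
d=(j-e)[:2]/np.linalg.norm((j-e)[:2]);d2=(t-e)[:2]; print(np.arctan2(-d[1],-d[0]),np.arctan2(-d2[1],-d2[0]))
S=E('side');T=E('top')
print(tri([ray(w,(283,151.5)),ray(S,crop((195,75),5,(197,474))),ray(T,crop((85,125),5,(633,578)))]))
g=e[:2]+.045*d;print(g)
plan((g[0],g[1],.0275),np.arctan2(-d2[1],-d2[0])+np.pi/2)
```

```text
[0.5058 0.1636 0.008 ] [0.4388 0.1829 0.008 ] [0.3846 0.199  0.002 ] 0.06973061209828307 0.12638143901265617
-0.279812167568662 -0.2840894090834542
(array([0.4377, 0.182 , 0.0067]), np.float64(0.0015983661645781503))
[0.4626 0.1761]
shift cm [ 0.1  11.3   1.17] rot [0.002 0.028 0.001] rows>=4
```

Request:
{"api": "carry_out", "payload": {"moves": [[0.75, 0.1, 3, 1.2, 0, 0.03, 0], [0.75, 0.1, 7, 1.2, 0, 0.03, 0], [0.75, 0.1, 10, 1.2, 0, 0.03, 0], [0.75, 0.1, 11.3, 1.2, 0, 0.03, 0], [0.75, 0.1, 11.4, 1.2, 0, 0.03, 0], [0, 0.1, 11.4, 1.2, 0, 0.03, 0], [0, 0.1, 11.4, 1.2, 0, 0.03, 0], [0, 0.1, 11.4, 1.2, 0, 0.03, 0], [0, 0.1, 11.4, 1.2, 0, 0.03, 0], [0, 0.1, 11.4, 1.2, 0, 0.03, 0], [0, 0.1, 11.4, 1.2, 0, 0.03, 0], [0, 0.1, 11.4, 1.2, 0, 0.03, 0]], "force": 12}}

```text
time: 17.75
position: [0.4601, 0.1757, 0.0266]
tool_rot: [0.566, 0.423, -0.423, -0.566]
ft_force: [0.4, -0.1, 0.1]
grip_width: 0.0175
```

Request:
{"api": "carry_out", "payload": {"moves": [[0, 0, 0, 0, 0, 0, 0], [0, 0, 0, 0, 0, 0, 0], [0, 0, 0, 0, 0, 0, 0]]}}

```text
time: 18.05
position: [0.46, 0.1757, 0.0266]
tool_rot: [0.566, 0.423, -0.423, -0.566]
ft_force: [-0.5, -0.3, 0.9]
grip_width: 0.0138
```

Run:
```python
from h import *
st()
c=np.array([[.7416,.0674],[.7594,-.0402],[.5621,-.0725],[.5432,.0362]])
m=c.mean(0);d=(c[0]+c[1]-c[2]-c[3]);yaw=np.arctan2(d[1],d[0]);print('tray',m,yaw)
c=np.array([[.7565,-.1999],[.7273,-.3447],[.5447,-.309],[.5733,-.1635]])
b=c.mean(0);d=(c[0]+c[1]-c[2]-c[3]);yb=np.arctan2(d[1],d[0]);print('basket',b,yb)
plan((m[0]+.01,m[1],.16),yaw+np.pi/2)
```

```text
t18.1 [0.46   0.1757 0.0266] toolx yaw 1.284 down [ 0.  0. -1.] F [-0.5084 -0.2584  0.9054] g 0.0138 q [ 0.1375  0.7441  1.9129  0.      0.4846 -1.1465]
tray [ 0.6516 -0.0023] 0.15911847606940002
basket [ 0.6505 -0.2543] -0.19460770741221542
shift cm [-11.37 -13.34 -24.37] rot [ 0.    -0.446  0.   ] rows>=8
```

Request:
{"api": "carry_out", "payload": {"moves": [[0, 0, -3, 0, 0, 0, 0], [0, 0, -8, 0, 0, 0, 0], [0, 0, -13, 0, 0, -0.1, 0], [0, -11.4, -14, -24.4, 0, -0.445, 0], [0, -11.4, -14, -24.4, 0, -0.445, 0], [0, -11.4, -14, -24.4, 0, -0.445, 0], [0, -11.4, -14, -24.4, 0, -0.445, 0], [0, -11.4, -14, -24.4, 0, -0.445, 0], [0, -11.4, -14, -24.4, 0, -0.445, 0], [0, -11.4, -14, -24.4, 0, -0.445, 0], [0, -11.4, -14, -24.4, 0, -0.445, 0], [0, -11.4, -14, -24.4, 0, -0.445, 0], [0, -11.4, -14, -24.4, 0, -0.445, 0]]}}

```text
time: 19.35
position: [0.6604, -0.0013, 0.1664]
tool_rot: [-0.458, -0.538, 0.539, 0.459]
ft_force: [0.0, 0.4, -0.9]
grip_width: 0.0135
```

```bash
python3 w.py w10
```

```text
t19.4 [ 0.6604 -0.0013  0.1664] toolx yaw 1.730 down [-0.0018  0.0004 -1.    ] F [ 0.039   0.3883 -0.8616] g 0.0135 q [-0.1709  0.6673  1.4082  0.0002  1.0679 -1.9014]
```

View pics/w10.png

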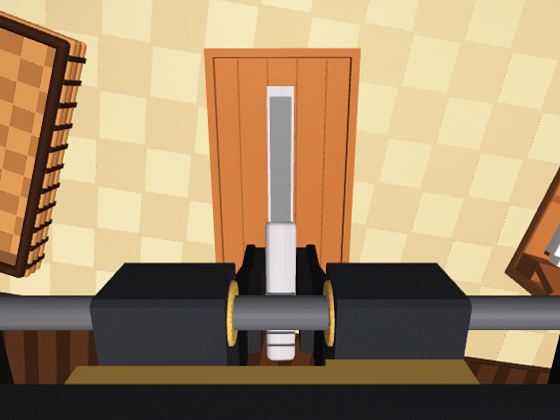

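Run:
```python
from h import *
w=W('w10');o=robot.get_obs();M=R.from_quat(o['tool_rot']).as_matrix()
for p in [(280.5,223),(280.5,87),(281,360)]:
  for dz in (-.019,-.010,.0,.01,.02):
    X=onz(w,p,o['position'][2]+dz); print(p,dz,M.T@(X-o['position'])*1000)
a,b=onz(w,(205,50),.014),onz(w,(360,50),.014);print(a,b,np.linalg.norm(a-b));m=(a+b)/2;d=(b-a)/np.linalg.norm(b-a);print('centre',m[:2]+.101*np.array([d[1],-d[0]]),np.arctan2(d[1],d[0]))
im=robot.camera('side'); cv2.imwrite('pics/s_10.png',cv2.resize(im[120:270,190:390,::-1],None,fx=4,fy=4,interpolation=cv2.INTER_CUBIC))
```

```text
(280.5, 223) -0.019 [-0.2732 19.0275 23.733 ]
(280.5, 223) -0.01 [-0.275  10.0312 26.9492]
(280.5, 223) 0.0 [-0.2769  0.0354 30.5228]
(280.5, 223) 0.01 [-0.2789 -9.9605 34.0963]
(280.5, 223) 0.02 [ -0.2809 -19.9563  37.6699]
(280.5, 87) -0.019 [-0.4075 19.0935 80.477 ]
(280.5, 87) -0.01 [-0.4015 10.0934 80.412 ]
(280.5, 87) 0.0 [-0.3949  0.0933 80.3398]
(280.5, 87) 0.01 [-0.3882 -9.9068 80.2676]
(280.5, 87) 0.02 [ -0.3815 -19.9069  80.1953]
(281, 360) -0.019 [  0.1411  18.9447 -47.5657]
(281, 360) -0.01 [  0.1153   9.9532 -40.2267]
(281, 360) 0.0 [  0.0868  -0.0373 -32.0722]
(281, 360) 0.01 [  0.0582 -10.0278 -23.9177]
(281, 360) 0.02 [  0.0296 -20.0183 -15.7632]
[ 0.564  -0.0719  0.014 ] [0.5463 0.037  0.014 ] 0.11036127919802691
centre [ 0.6548 -0.0012] 1.732624522172497
```

View pics/s_10.png

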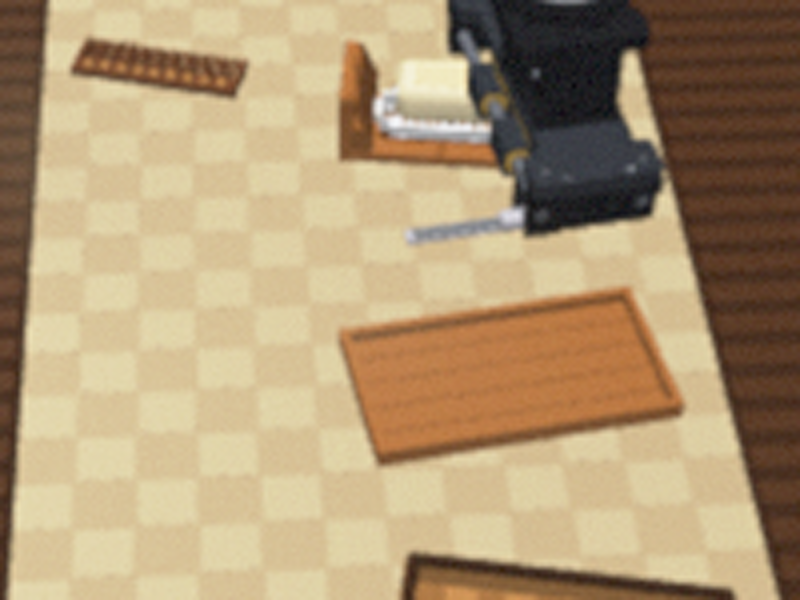

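Run:
```python
from h import *
w=W('w10');S=E('side')
print(tri([ray(w,(280.5,90)),ray(S,crop((190,120),4,(410,237)))]))
print(tri([ray(w,(280.5,223)),ray(S,crop((190,120),4,(500,219)))]))
yaw=.160;c=np.array([.653,-.0015]);X=np.array([np.cos(yaw),np.sin(yaw)]);Y=np.array([-X[1],X[0]])
for n,x,y in [('file',.020,.021),('clip',.0,-.022)]:
    p=c+x*X+y*Y; print(n,p); plan((p[0],p[1],.07),yaw+np.pi/2)
```

```text
(array([ 0.5821, -0.0143,  0.1424]), np.float64(0.0003668074054646175))
(array([ 0.6371, -0.0054,  0.1469]), np.float64(0.0003886249259152862))
file [0.6694 0.0224]
shift cm [ 2.23  9.67 -1.21] rot [-0.001 -0.     0.   ] rows>=3
clip [ 0.6565 -0.0232]
shift cm [-2.07  9.67  0.78] rot [-0.001 -0.     0.   ] rows>=3
```

Request:
{"api": "carry_out", "payload": {"moves": [[0, 2.2, 0, -1.2, 0, 0, 0], [0, 2.2, 4, -1.2, 0, 0, 0], [0, 2.2, 8, -1.2, 0, 0, 0], [0, 2.2, 11, -1.2, 0, 0, 0], [0, 2.2, 12.5, -1.2, 0, 0, 0], [0, 2.2, 13, -1.2, 0, 0, 0], [0, 2.2, 13, -1.2, 0, 0, 0]]}}

```text
time: 20.15
position: [0.6705, 0.0211, 0.0367]
tool_rot: [0.459, 0.538, -0.538, -0.459]
ft_force: [0.3, 0.1, -0.5]
grip_width: 0.0139
```

Request:
{"api": "carry_out", "payload": {"moves": [[0, 0.1, 0.2, 0.1, 0, 0, 0], [0, 0.1, 0.35, 0.1, 0, 0, 0], [0, 0.1, 0.35, 0.1, 0, 0, 0]]}}

```text
time: 20.45
position: [0.6696, 0.0217, 0.0341]
tool_rot: [0.459, 0.538, -0.538, -0.458]
ft_force: [-0.7, -0.2, -0.5]
grip_width: 0.0136
```

Request:
{"api": "carry_out", "payload": {"moves": [[0, 0, 0.1, 0, 0, 0, 0], [0, 0, 0.1, 0, 0, 0, 0], [0.3, 0, 0.1, 0, 0, 0, 0], [0.3, 0, 0.1, 0, 0, 0, 0], [0.3, 0, 0.1, 0, 0, 0, 0], [0.3, 0, 0.1, 0, 0, 0, 0], [0.3, 0, -2, 0, 0, 0, 0], [0.3, 0, -6, 0, 0, 0, 0], [0.3, 0, -11, -2, 0, 0, 0], [0.3, 0, -13, -3, 0, 0, 0], [0.3, 0, -13, -3, 0, 0, 0]]}}

```text
time: 21.55
position: [0.7033, 0.0263, 0.1686]
tool_rot: [0.462, 0.54, -0.536, -0.455]
ft_force: [0.3, -0.9, -0.2]
grip_width: 0.0261
```

```bash
python3 w.py w11
```

```text
t21.6 [0.7033 0.0263 0.1686] toolx yaw 1.729 down [ 0.0124 -0.0014 -0.9999] F [ 0.3025 -0.9248 -0.2417] g 0.0261 q [-0.1211  0.7142  1.2945  0.0001  1.1203 -1.8505]
```

View pics/w11.png

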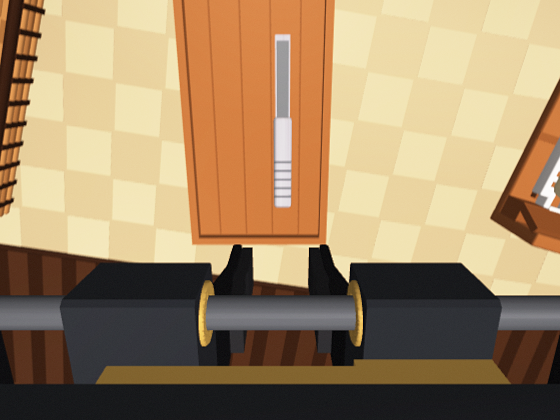

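Run:
```python
from h import *
w=W('w11')
a,b=onz(w,(192,243),.014),onz(w,(327,243),.014);m=(a+b)/2;d=(b-a)/np.linalg.norm(b-a);print(a,b,np.linalg.norm(a-b),'centre',m[:2]-.101*np.array([d[1],-d[0]]),np.arctan2(d[1],d[0]))
for p in [(283,35),(283,118),(283,207)]: print(onz(w,p,.014))
plan((.435,-.337,.15),1.57-.395)
```

```text
[ 0.7597 -0.0403  0.014 ] [0.7415 0.0707 0.014 ] 0.11247746422012873 centre [ 0.651  -0.0012] 1.7337167447783939
[0.5904 0.0087 0.014 ]
[0.647 0.018 0.014]
[0.7163 0.0294 0.014 ]
shift cm [-31.7    1.43  31.95] rot [ 0.005  0.554 -0.   ] rows>=11
```

Request:
{"api": "carry_out", "payload": {"moves": [[0.5, -31.7, 1.4, 32, 0, 0.55, 0], [0.5, -31.7, 1.4, 32, 0, 0.55, 0], [0.5, -31.7, 1.4, 32, 0, 0.55, 0], [0.5, -31.7, 1.4, 32, 0, 0.55, 0], [0.5, -31.7, 1.4, 32, 0, 0.55, 0], [0.5, -31.7, 1.4, 32, 0, 0.55, 0], [0.5, -31.7, 1.4, 32, 0, 0.55, 0], [0.5, -31.7, 1.4, 32, 0, 0.55, 0], [0.5, -31.7, 1.4, 32, 0, 0.55, 0], [0.5, -31.7, 1.4, 32, 0, 0.55, 0], [0.5, -31.7, 1.4, 32, 0, 0.55, 0], [0.5, -31.7, 1.4, 32, 0, 0.55, 0], [0.5, -31.7, 1.4, 32, 0, 0.55, 0]]}}

```text
time: 22.9
position: [0.433, -0.335, 0.1484]
tool_rot: [-0.587, -0.394, 0.394, 0.588]
ft_force: [0.3, 0.2, -0.0]
grip_width: 0.0437
```

```bash
python3 w.py w12
```

```text
t22.9 [ 0.433  -0.335   0.1484] toolx yaw 1.181 down [-0.0011  0.0017 -1.    ] F [ 0.2547  0.2008 -0.022 ] g 0.0437 q [-0.8628  0.5642  1.718   0.0003  0.8614 -2.0442]
```

View pics/w12.png

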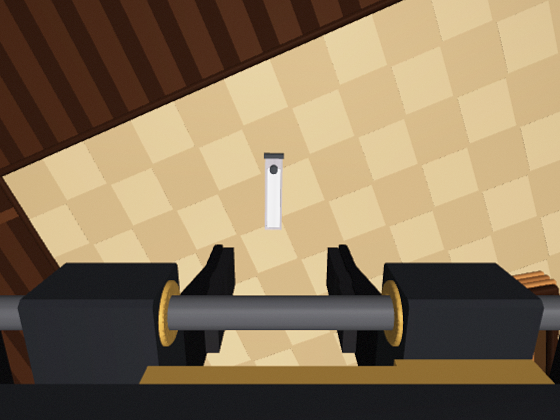

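Run:
```python
from h import *
w=W('w12');S=E('side');T=E('top')
a,b=onz(w,(274,154.5),.010),onz(w,(273,228),.010);print(a,b,np.linalg.norm(a-b),np.arctan2((b-a)[1],(b-a)[0]),(a+b)/2)
print(tri([ray(w,(273.5,190)),ray(S,crop((190,240),4,(160,364))),ray(T,crop((300,120),5,(432,630)))]))
c=(a+b)/2
plan((c[0],c[1],.0285),np.arctan2((b-a)[1],(b-a)[0])+np.pi/2)
```

```text
[ 0.4    -0.3267  0.01  ] [ 0.4527 -0.3493  0.01  ] 0.05729459090917506 -0.40563740074364474 [ 0.4263 -0.338   0.01  ]
(array([ 0.4253, -0.338 ,  0.0076]), np.float64(0.0009304734020396808))
shift cm [-0.53 12.02  0.52] rot [-0.001  0.016  0.001] rows>=4
```

Request:
{"api": "carry_out", "payload": {"moves": [[0.5, -0.5, 3, 0.5, 0, 0.015, 0], [0.5, -0.5, 7, 0.5, 0, 0.015, 0], [0.5, -0.5, 10, 0.5, 0, 0.015, 0], [0.5, -0.5, 12, 0.5, 0, 0.015, 0], [0.5, -0.5, 12, 0.5, 0, 0.015, 0], [0, -0.5, 12, 0.5, 0, 0.015, 0], [0, -0.5, 12, 0.5, 0, 0.015, 0], [0, -0.5, 12, 0.5, 0, 0.015, 0], [0, -0.5, 12, 0.5, 0, 0.015, 0], [0, -0.5, 12, 0.5, 0, 0.015, 0], [0, -0.5, 12, 0.5, 0, 0.015, 0]], "force": 12}}

```text
time: 24.05
position: [0.4263, -0.3397, 0.0295]
tool_rot: [0.591, 0.389, -0.389, -0.591]
ft_force: [0.2, 1.1, 2.6]
grip_width: 0.0127
```

Run:
```python
from h import *
st();yaw=.160;c=np.array([.6525,-.0013]);X=np.array([np.cos(yaw),np.sin(yaw)]);Y=np.array([-X[1],X[0]])
p=c+.0*X-.023*Y; plan((p[0],p[1],.16),yaw+np.pi/2)
```

```text
t24.1 [ 0.4263 -0.3397  0.0295] toolx yaw 1.164 down [ 0.0006 -0.0004 -1.    ] F [0.1597 1.0988 2.6063] g 0.0127 q [-0.878   0.7658  1.7785  0.0003  0.5966 -2.0421]
shift cm [ 38.09 -13.05  -8.62] rot [ 0.001 -0.567 -0.   ] rows>=10
```

Request:
{"api": "carry_out", "payload": {"moves": [[0, 0, -4, 0, 0, 0, 0], [0, 0, -8, 0, 0, 0, 0], [0, 0, -13, 0, 0, -0.1, 0], [0, 38, -13, -8.6, 0, -0.565, 0], [0, 38, -13, -8.6, 0, -0.565, 0], [0, 38, -13, -8.6, 0, -0.565, 0], [0, 38, -13, -8.6, 0, -0.565, 0], [0, 38, -13, -8.6, 0, -0.565, 0], [0, 38, -13, -8.6, 0, -0.565, 0], [0, 38, -13, -8.6, 0, -0.565, 0], [0, 38, -13, -8.6, 0, -0.565, 0], [0, 38, -13, -8.6, 0, -0.565, 0], [0, 38, -13, -8.6, 0, -0.565, 0], [0, 38, -13, -8.6, 0, -0.565, 0], [0, 38, -13, -8.6, 0, -0.565, 0]]}}

```text
time: 25.55
position: [0.6546, -0.0261, 0.1589]
tool_rot: [-0.459, -0.537, 0.538, 0.46]
ft_force: [-0.8, -1.2, -0.1]
grip_width: 0.0127
```

```bash
python3 w.py w13;python3 - <<'E'
from h import *
yaw=.160;c=np.array([.6525,-.0013]);X=np.array([np.cos(yaw),np.sin(yaw)]);Y=np.array([-X[1],X[0]])
p=c+.0*X-.023*Y; plan((p[0],p[1],.0375),yaw+np.pi/2)
E
```

```text
t25.6 [ 0.6546 -0.0261  0.1589] toolx yaw 1.727 down [-0.0011 -0.     -1.    ] F [-0.8144 -1.2395 -0.0578] g 0.0127 q [-0.21    0.6696  1.429  -0.0003  1.044  -1.9369]
shift cm [ 0.18 12.15 -0.19] rot [-0.001 -0.004  0.   ] rows>=4
```

View pics/w13.png

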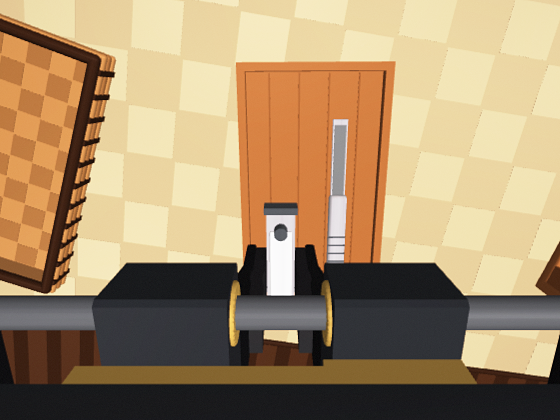

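Request:
{"api": "carry_out", "payload": {"moves": [[0, 0.1, 3, -0.2, 0, 0, 0], [0, 0.1, 7, -0.2, 0, 0, 0], [0, 0.1, 10, -0.2, 0, 0, 0], [0, 0.1, 11.6, -0.2, 0, 0, 0], [0, 0.1, 12.1, -0.2, 0, 0, 0], [0, 0.1, 12.1, -0.2, 0, 0, 0]]}}

```text
time: 26.2
position: [0.6574, -0.024, 0.0381]
tool_rot: [-0.459, -0.538, 0.538, 0.459]
ft_force: [-1.0, 1.1, -0.0]
grip_width: 0.0129
```

Request:
{"api": "carry_out", "payload": {"moves": [[0, 0, 0.15, 0, 0, 0, 0], [0, 0, 0.25, 0, 0, 0, 0], [0, 0, 0.25, 0, 0, 0, 0], [0.28, 0, 0.25, 0, 0, 0, 0], [0.28, 0, 0.25, 0, 0, 0, 0], [0.28, 0, 0.25, 0, 0, 0, 0], [0.28, 0, 0.25, 0, 0, 0, 0], [0.28, 0, -2, 0, 0, 0, 0], [0.28, 0, -6, 0, 0, 0, 0], [0.28, 0, -11, -1, 0, 0, 0], [0.28, 0, -13, -2, 0, 0, 0], [0.28, 0, -13, -3, 0, 0, 0], [0.28, 0, -13, -3, 0, 0, 0]]}}

```text
time: 27.5
position: [0.6879, -0.0185, 0.168]
tool_rot: [0.459, 0.538, -0.538, -0.458]
ft_force: [0.0, 0.4, 0.3]
grip_width: 0.0243
```

```bash
python3 w.py w14;python3 - <<'E'
from h import *
plan((.68,.15,.2),1.3)
plan((.435,.338,.15),1.286)
E
```

```text
t27.5 [ 0.6879 -0.0185  0.168 ] toolx yaw 1.729 down [ 0.0016 -0.0002 -1.    ] F [0.0345 0.4248 0.3382] g 0.0243 q [-0.189   0.6986  1.3316  0.0001  1.1098 -1.9184]
shift cm [16.73 -3.34 -2.05] rot [-0.003  0.429  0.   ] rows>=5
shift cm [39.16  1.73 19.17] rot [-0.003  0.443  0.   ] rows>=10
```

View pics/w14.png

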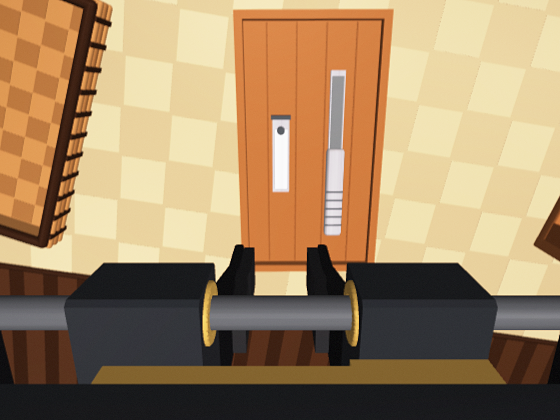

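Request:
{"api": "carry_out", "payload": {"moves": [[0.8, 39, 1.7, 19.2, 0, 0.44, 0], [0.8, 39, 1.7, 19.2, 0, 0.44, 0], [0.8, 39, 1.7, 19.2, 0, 0.44, 0], [0.8, 39, 1.7, 19.2, 0, 0.44, 0], [0.8, 39, 1.7, 19.2, 0, 0.44, 0], [0.8, 39, 1.7, 19.2, 0, 0.44, 0], [0.8, 39, 1.7, 19.2, 0, 0.44, 0], [0.8, 39, 1.7, 19.2, 0, 0.44, 0], [0.8, 39, 1.7, 19.2, 0, 0.44, 0], [0.8, 39, 1.7, 19.2, 0, 0.44, 0], [0.8, 39, 1.7, 19.2, 0, 0.44, 0], [0.8, 39, 1.7, 19.2, 0, 0.44, 0]]}}

```text
time: 28.75
position: [0.4357, 0.3351, 0.15]
tool_rot: [-0.565, -0.424, 0.425, 0.565]
ft_force: [0.3, -0.5, 0.0]
grip_width: 0.0698
```

```bash
python3 w.py w15
```

```text
t28.8 [0.4357 0.3351 0.15  ] toolx yaw 1.288 down [-0.0019 -0.0014 -1.    ] F [ 0.3084 -0.5077  0.0454] g 0.0698 q [ 0.4525  0.5643  1.7109 -0.0005  0.8687 -0.8354]
```

View pics/w15.png

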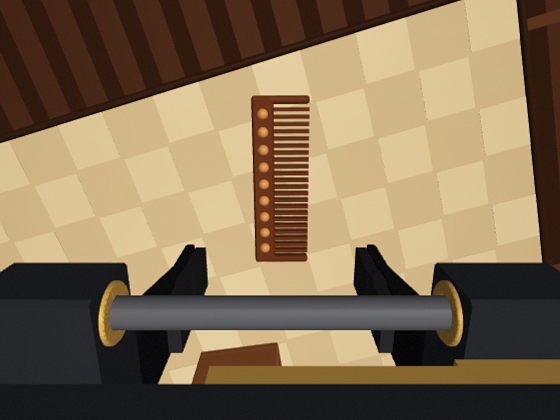

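Run:
```python
from h import *
w=W('w15');c=np.array([onz(w,p,.008) for p in [(251.5,96),(309.5,96.5),(307,261),(256,261)]]);print(c,c.mean(0))
a=(c[0]+c[1])/2;b=(c[2]+c[3])/2;yaw=np.arctan2(*(b-a)[[1,0]]);print(np.linalg.norm(b-a),yaw,np.linalg.norm(c[0]-c[1]))
S=E('side');T=E('top')
print(tri([ray(w,(251.5,96)),ray(T,crop((85,125),5,(370,712))),ray(S,crop((195,75),5,(65,315)))]))
m=c.mean(0);plan((m[0],m[1],.0275),yaw+np.pi/2)
```

```text
[[0.358  0.3355 0.008 ]
 [0.3697 0.375  0.008 ]
 [0.4927 0.3405 0.008 ]
 [0.4813 0.3009 0.008 ]] [0.4254 0.338  0.008 ]
0.12791692331966195 -0.2738162286021223 0.041159321891175
(array([0.3574, 0.3354, 0.0041]), np.float64(0.0005967543776327942))
shift cm [ 0.   12.28  1.1 ] rot [-0.001 -0.01  -0.001] rows>=4
```

Request:
{"api": "carry_out", "payload": {"moves": [[0.8, 0, 3, 1.1, 0, -0.01, 0], [0.8, 0, 7, 1.1, 0, -0.01, 0], [0.8, 0, 10, 1.1, 0, -0.01, 0], [0.8, 0, 12.2, 1.1, 0, -0.01, 0], [0.8, 0, 12.2, 1.1, 0, -0.01, 0], [0.2, 0, 12.2, 1.1, 0, -0.01, 0], [0.2, 0, 12.2, 1.1, 0, -0.01, 0], [0.2, 0, 12.2, 1.1, 0, -0.01, 0], [0.2, 0, 12.2, 1.1, 0, -0.01, 0], [0.2, 0, 12.2, 1.1, 0, -0.01, 0], [0.2, 0, 12.2, 1.1, 0, -0.01, 0]], "force": 12}}

```text
time: 29.9
position: [0.4255, 0.3393, 0.0295]
tool_rot: [0.563, 0.428, -0.428, -0.563]
ft_force: [0.6, -0.2, 3.2]
grip_width: 0.0418
```

Run:
```python
from h import *
st(); plan((.46,.2,.17),1.297); plan((.655,-.255,.17),1.371)
```

```text
t29.9 [0.4255 0.3393 0.0295] toolx yaw 1.299 down [ 0.0007  0.0001 -1.    ] F [ 0.6295 -0.1772  3.2104] g 0.0418 q [ 0.4679  0.7653  1.7808 -0.0004  0.5948 -0.831 ]
shift cm [-12.49 -14.05  -7.07] rot [0.001 0.002 0.   ] rows>=6
shift cm [-51.09 -14.04 -38.06] rot [ 0.001 -0.072  0.   ] rows>=15
```

Request:
{"api": "carry_out", "payload": {"moves": [[0.2, 0, -4, 0, 0, 0, 0], [0.2, 0, -9, 0, 0, 0, 0], [0.2, 0, -14, 0, 0, 0, 0], [0.2, -51, -14, -38, 0, -0.07, 0], [0.2, -51, -14, -38, 0, -0.07, 0], [0.2, -51, -14, -38, 0, -0.07, 0], [0.2, -51, -14, -38, 0, -0.07, 0], [0.2, -51, -14, -38, 0, -0.07, 0], [0.2, -51, -14, -38, 0, -0.07, 0], [0.2, -51, -14, -38, 0, -0.07, 0], [0.2, -51, -14, -38, 0, -0.07, 0], [0.2, -51, -14, -38, 0, -0.07, 0], [0.2, -51, -14, -38, 0, -0.07, 0], [0.2, -51, -14, -38, 0, -0.07, 0], [0.2, -51, -14, -38, 0, -0.07, 0], [0.2, -51, -14, -38, 0, -0.07, 0], [0.2, -51, -14, -38, 0, -0.07, 0], [0.2, -51, -14, -38, 0, -0.07, 0], [0.2, -51, -14, -38, 0, -0.07, 0], [0.2, -51, -14, -38, 0, -0.07, 0]]}}

```text
time: 31.9
position: [0.6539, -0.2521, 0.1689]
tool_rot: [-0.547, -0.447, 0.448, 0.548]
ft_force: [-0.3, -0.2, -1.1]
grip_width: 0.0418
```

```bash
python3 w.py w16
```

```text
t31.9 [ 0.6539 -0.2521  0.1689] toolx yaw 1.371 down [-0.0012  0.001  -1.    ] F [-0.2937 -0.2035 -1.1435] g 0.0418 q [-0.5272  0.715   1.2918  0.0003  1.1364 -1.8979]
```

View pics/w16.png

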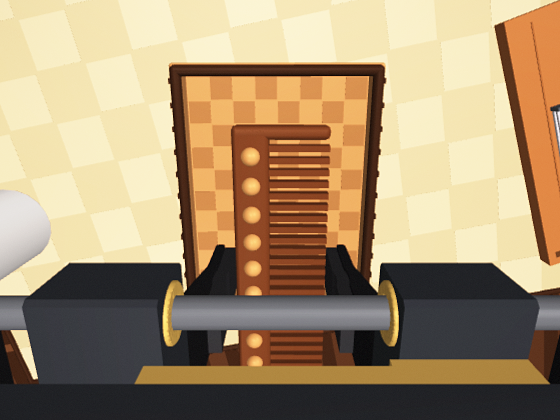

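Run:
```python
from h import *
w=W('w16');o=robot.get_obs();M=R.from_quat(o['tool_rot']).as_matrix()
a,b=onz(w,(170,66),.028),onz(w,(384,66),.028);m=(a+b)/2;d=(b-a)/np.linalg.norm(b-a);c=m[:2]+.095*np.array([d[1],-d[0]]);print(a,b,np.linalg.norm(a-b),'centre',c,np.arctan2(d[1],d[0]))
for p in [(232,127),(331,127)]: print(M.T@(onz(w,p,o['position'][2]-.0215)-o['position'])*1000)
plan((c[0],c[1],.0375),np.arctan2(d[1],d[0]))
```

```text
[ 0.5458 -0.3086  0.028 ] [ 0.5749 -0.1635  0.028 ] 0.1479968389223028 centre [ 0.6535 -0.2548] 1.3728462798180372
[-20.2175  21.5476  64.4739]
[20.5377 21.5664 64.5642]
shift cm [-0.26 13.16 -0.01] rot [-0.001 -0.002  0.   ] rows>=4
```

Request:
{"api": "carry_out", "payload": {"moves": [[0.2, -0.2, 3, 0, 0, 0, 0], [0.2, -0.2, 7, 0, 0, 0, 0], [0.2, -0.2, 10, 0, 0, 0, 0], [0.2, -0.2, 12.6, 0, 0, 0, 0], [0.2, -0.2, 13.1, 0, 0, 0, 0], [0.2, -0.2, 13.1, 0, 0, 0, 0]]}}

```text
time: 32.55
position: [0.6536, -0.2548, 0.0377]
tool_rot: [-0.547, -0.447, 0.448, 0.548]
ft_force: [0.7, -0.3, 0.2]
grip_width: 0.0417
```

Request:
{"api": "carry_out", "payload": {"moves": [[0.2, 0, 0.15, 0, 0, 0, 0], [0.2, 0, 0.25, 0, 0, 0, 0], [0.2, 0, 0.25, 0, 0, 0, 0], [0.65, 0, 0.25, 0, 0, 0, 0], [0.65, 0, 0.25, 0, 0, 0, 0], [0.65, 0, 0.25, 0, 0, 0, 0], [0.65, 0, 0.25, 0, 0, 0, 0], [0.65, 0, -2, 0, 0, 0, 0], [0.65, 0, -6, 0, 0, 0, 0], [0.65, 0, -11, 0, 0, 0, 0], [0.65, 0, -14, -2, 0, 0, 0], [0.65, 0, -14, -3, 0, 0, 0], [0.65, 0, -14, -3, 0, 0, 0]]}}

```text
time: 33.85
position: [0.6848, -0.2624, 0.1791]
tool_rot: [0.549, 0.448, -0.447, -0.547]
ft_force: [-0.3, 0.2, -1.3]
grip_width: 0.0561
```

```bash
python3 w.py w17
python3 - <<'E'
from h import *
plan((.45,-.05,.3),1.37)
E
```

```text
t33.9 [ 0.6848 -0.2624  0.1791] toolx yaw 1.369 down [ 0.0029 -0.0016 -1.    ] F [-0.3395  0.243  -1.3305] g 0.0561 q [-0.5179  0.7457  1.1907  0.0001  1.2018 -1.8874]
shift cm [ 16.08 -12.24  27.08] rot [-0.002 -0.001  0.   ] rows>=8
```

View pics/w17.png

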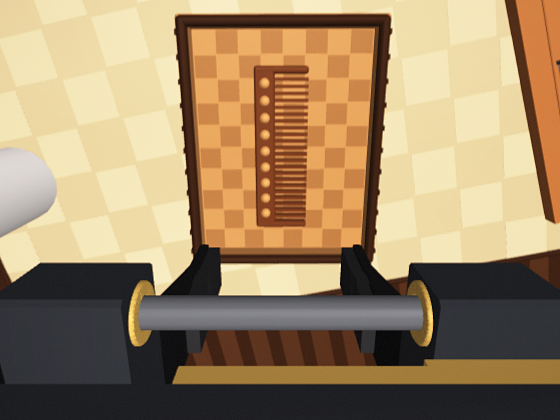

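Comb lies flat in the basket. Move clear and check with the fixed cameras.

Request:
{"api": "carry_out", "payload": {"moves": [[0.65, 16, -12, 27, 0, 0, 0], [0.65, 16, -12, 27, 0, 0, 0], [0.65, 16, -12, 27, 0, 0, 0], [0.65, 16, -12, 27, 0, 0, 0], [0.65, 16, -12, 27, 0, 0, 0], [0.65, 16, -12, 27, 0, 0, 0], [0.65, 16, -12, 27, 0, 0, 0], [0.65, 16, -12, 27, 0, 0, 0], [0.65, 16, -12, 27, 0, 0, 0], [0.65, 16, -12, 27, 0, 0, 0]]}}

```text
time: 34.9
position: [0.451, -0.0516, 0.2969]
tool_rot: [-0.547, -0.447, 0.447, 0.548]
ft_force: [0.7, 0.9, 0.2]
grip_width: 0.0565
```

Run:
```python
from h import *
for n in ('side','top'):
    im=robot.camera(n)[:,:,::-1]
    c=im[70:400,190:420] if n=='side' else im[115:285,80:500]
    cv2.imwrite(f'pics/{n}F.png',cv2.resize(c,None,fx=1.8,fy=1.8,interpolation=cv2.INTER_CUBIC))
```

```text
(no output)
```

View pics/sideF.png

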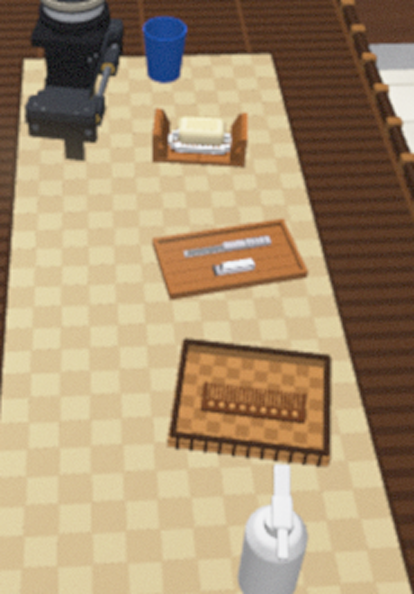

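View pics/topF.png

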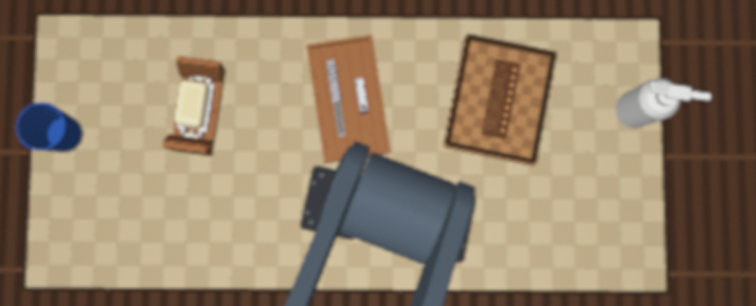

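Run:
```python
from h import *
w=W('w8');S=E('side')
X,e=tri([ray(w,(282,170)),ray(S,crop((250,100),7,(363,271)))]);print(X,e,onz(w,(282,170),.055))
y=-.131;c=np.array([.6352,.2502]);Rm=np.array([[np.cos(y),np.sin(y)],[-np.sin(y),np.cos(y)]]);print(Rm@(onz(w,(282,170),.055)[:2]-c))
robot.hand_in()
```

```text
[0.6342 0.2516 0.0571] 0.0007178728377861559 [0.6354 0.2515 0.055 ]
[0.     0.0013]
the job is handed in; nothing more can be done
```

I finished all five placements and handed the job in at about 35 s of the 128 s allowed. The hand-in gives no verdict.

- **Drain insert:** I set it on the slopes and pressed its middle with the shut fingers. It stopped at the expected seat height while the wrist force climbed to 14 N. That is a little over the 5 to 12 N in the text, because I pressed on briefly after it bottomed out. The two-view check put its top at about 28 mm (27 expected), and both tabs looked caught. My rough height readings near the two ends were 28.5 and 30 mm; those pixel matches disagreed by 2–3 mm, so they do not prove it is level.
- **Soap:** It lies flat and lengthways, about 0 mm along and 1 mm across from the holder's centre. Its top measured 57 mm against 55 expected, within the calibration error.
- **File and clippers:** In the wrist, side and top pictures they lie flat and side by side on the tray floor. I did not triangulate their final heights.
- **Comb:** In the same three views it lies flat, near the middle of the basket floor. I did not triangulate its height either.
- **Pump dispenser and cup:** I never approached them closely, and the last pictures show both standing where they started.

The arm ended clear of everything.

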